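# Rack and lid the button cups

### The arm

A 6-joint arm with a two-finger parallel gripper is mounted at the origin on the work surface. World frame = base frame: x ahead of the robot, y to its left, z up, the work surface at z = 0. Lengths are in mm, angles in rad, forces in N, time in s.
With the tool pointing down it reaches from about 325 to 875 mm from the base axis. Payload 4.4 kg.
Tool frame: the origin (TCP) lies midway between the tips of the shut fingers; the grasp point (between the pads) lies 19 mm behind it; z points along the fingers, y is the line along which they close (so a half turn about z gives the same grasp; the last joint's range is limited). The gripper opens to 85 mm and grips with 20 to 120 N. Pads are 22 mm wide; open, the fingers measure 114 mm over their backs; the gripper's body (76 mm by 85 mm) begins 54 mm behind the grasp point. The pads swing forward as they close: fully open they stand 13 mm farther back than shut.
Start: joints at [1.052, 0.207, 1.542, -0, 1.393, -0.15], TCP at [206.758, 536.543, 200.282] pointing down, gripper open.
Joint ranges: [-2.73, 2.73], [-0.86, 2.22], [0.23, 2.46], [-1.11, 4.25], [0.08, 2.63], [-2.82, 2.82]. Speed limits (rad/s): [2.79, 2.79, 3.14, 3.14, 3.14, 3.14].

### API

Orientations are given as [roll, pitch, yaw] about the fixed x, y, z axes, in that order (R = Rz(yaw) Ry(pitch) Rx(roll)).
In Python, from rig import arm gives the robot as it stands.
- The arm moves only by the tool servo_tool, never from a script. Its argument "rows" is a list of rows, each an object with "slide": the shift along the tool's x, y, z each as a share of 1 m, from -1 to 1, a list of three; "twist": the turn, a rotation vector about the tool's x, y, z each as a share of 120 degrees, from -1 to 1, a list of three. In form: [{"slide": [x, y, z], "twist": [wx, wy, wz]}, ...]. A call has exactly 8 rows; each row shifts and turns the commanded pose from where the row before left it, along the tool's axes as they then stand; what a row does not reach is not made up. A row lasts 1/10 s, in which the tool goes at most 50 mm and 8.59 degrees, less where a joint would pass 70% of its speed; a pose out of reach is approached as far as the arm can. A call with a number of a shift or a turn outside -1 to 1 is refused whole. A call with a gripper value outside its range is refused whole. "jaw" is the closure, from 0 (fully open) to 1 (shut), set as the call begins (left out, the last holds). The fingers move at their own pace and stop on an object; "grip_force" is the grip in N (left out, the last holds). Time passes only in rows, so rows that do not move let the fingers close, or fill a call up. It gives the time, the measured TCP pose, the force, the opening and the grip force at its end, in the units of the state.
- arm.read_state(): the state, without advancing time (a new reading comes with each control period).
- arm.read_camera(name): name is "side" or "top" or "wrist"; returns (picture, depth): 420x560x3 uint8, red, green, blue; 420x560 float32, mm along the optical axis (not along the pixel's ray), 0 where there is no reading.
- arm.calibration(name): a dict with "fx", "fy", "cx", "cy" (pixels), "T" (4x4, takes a point from camera to world coordinates). Camera axes: x right, y down, z forward; pixel columns grow to the right and rows downward; lengths in mm; the calibration is good to about 2 mm. The wrist camera is an equidistant fisheye: a pixel r from the principal point sees the ray r / f radians off the axis. A picture is of the moment at which its call begins: read the wrist's pose just before it. calibration takes no time and is no camera call; for the wrist camera it gives the pose at the moment of the call.
- arm.hand_in(): hands the job in; it is judged then, once.
Trained networks look in the newest picture that a camera, given by its name, has taken for a name from the list of things; names that differ only in an ending like _2 or _b are one class to them, and where a whole thing is asked for, a point or a joint stands for the part that bears it (a point fixed in the world has none). Each returns a list of dicts, best first, with "conf" (0 to 1); they miss things now and then, are a little off and sometimes report something else, mostly with a low value. They report only what shows in the picture. A call takes as long as a camera call. They do not tell look-alikes from the thing itself.
- arm.masks_of(thing, camera): "mask" (420x560 bool, what is visible of it) and "rect" ([left, top, right, bottom] in pixels, round what is visible of it).
- arm.spot_point(thing, camera): "centre" ([row, column] in pixels: a listed point, or the origin of a listed thing).
The state is a dict: "time_s": time; "joints": joint angles; "dq": joint speeds; "joint_torque": joint torques, N m; "position": TCP position; "tcp_rot": TCP orientation; "ft_force": force on the tool from outside, world axes, zero at the start; "ft_torque": the same for the moment, N m; "grip_width": finger opening in mm; "finger_force": force on a finger pad.
Only numpy, scipy, OpenCV 4.12 (cv2) and the standard library are available. Lean on these libraries where they do the work, as an engineer would, in place of code of your own. Each camera call takes 0.05 s, during which the arm holds its last target. There are 200 camera calls.

### The job

Tidy up the sewing table: set every round-bottomed button cup upright in a dished seat of the wooden rack, one cup to a seat, and put a lid of the cup's own size on each, fully down on the rim and level. Lids left over may stay where they are; leave the other things on the table in their places.

Things in the scene. Friction and masses are not known exactly. Their poses are not given: they have to be found in the camera images.
- rack: Wooden rack, board 236 x 236 x 8 mm lying on the table, fixed, carrying four equal dished wooden seats at the corners of a 115 mm square. Origin: centre of the board's underside; x and y along the board's edges, z up.
- seat0 (a point): Centre of a seat's rim: the seat is a conical dish open upward, 51 mm across inside at the rim (60 mm outside), 16 mm deep, sides about 40 degrees from level, rim 28 mm above the table. z up. Any cup fits any seat and centres itself in it.
- seat1 (a point): Centre of a seat's rim: the seat is a conical dish open upward, 51 mm across inside at the rim (60 mm outside), 16 mm deep, sides about 40 degrees from level, rim 28 mm above the table. z up. Any cup fits any seat and centres itself in it.
- seat2 (a point): Centre of a seat's rim: the seat is a conical dish open upward, 51 mm across inside at the rim (60 mm outside), 16 mm deep, sides about 40 degrees from level, rim 28 mm above the table. z up. Any cup fits any seat and centres itself in it.
- seat3 (a point): Centre of a seat's rim: the seat is a conical dish open upward, 51 mm across inside at the rim (60 mm outside), 16 mm deep, sides about 40 degrees from level, rim 28 mm above the table. z up. Any cup fits any seat and centres itself in it.
- large_cup_A: Large button cup, plain white ceramic, 66 mm across, 56 mm tall, wall 4 mm, about 220 g. Round weighted underside with a flat foot 25 mm across (rights itself if tipped); straight upright wall from 33 mm up to the rim. Buttons fixed inside, all below 37 mm. Origin: centre of the foot; z up through the mouth. Seated: origin 9.5 mm below the seat's rim. May be absent (None).
- large_cup_B: Large button cup, plain white ceramic, 66 mm across, 56 mm tall, wall 4 mm, about 220 g. Round weighted underside with a flat foot 25 mm across (rights itself if tipped); straight upright wall from 33 mm up to the rim. Buttons fixed inside, all below 37 mm. Origin: centre of the foot; z up through the mouth. Seated: origin 9.5 mm below the seat's rim. May be absent (None).
- small_cup_A: Small button cup, plain white ceramic, 52 mm across, 48 mm tall, wall 4 mm, about 140 g. Round weighted underside with a flat foot 20 mm across (rights itself if tipped); straight upright wall from 26 mm up to the rim. Buttons fixed inside, all below 30 mm. Origin: centre of the foot; z up through the mouth. Seated: origin 12 mm below the seat's rim. May be absent (None).
- small_cup_B: Small button cup, plain white ceramic, 52 mm across, 48 mm tall, wall 4 mm, about 140 g. Round weighted underside with a flat foot 20 mm across (rights itself if tipped); straight upright wall from 26 mm up to the rim. Buttons fixed inside, all below 30 mm. Origin: centre of the foot; z up through the mouth. Seated: origin 12 mm below the seat's rim. May be absent (None).
- large_lid_A: Large lid, turned wood, for a large cup: disc 74 mm across, under it a plug 50 mm across and 6 mm deep (4 mm play all round in the cup's mouth), on top an upright cylindrical knob 20 mm across, 28 mm tall. Origin: centre of the plug's underside; z up. Disc from z 6 to 12 mm, knob 12 to 40 mm. Seated, disc on the rim, the origin is 50 mm above the cup's origin.
- large_lid_B: Large lid, turned wood, for a large cup: disc 74 mm across, under it a plug 50 mm across and 6 mm deep (4 mm play all round in the cup's mouth), on top an upright cylindrical knob 20 mm across, 28 mm tall. Origin: centre of the plug's underside; z up. Disc from z 6 to 12 mm, knob 12 to 40 mm. Seated, disc on the rim, the origin is 50 mm above the cup's origin.
- small_lid_A: Small lid, turned wood, for a small cup: disc 60 mm across, under it a plug 36 mm across and 6 mm deep (4 mm play all round in the cup's mouth), on top an upright cylindrical knob 20 mm across, 28 mm tall. Origin: centre of the plug's underside; z up. Disc from z 6 to 12 mm, knob 12 to 40 mm. Seated, disc on the rim, the origin is 42 mm above the cup's origin.
- small_lid_B: Small lid, turned wood, for a small cup: disc 60 mm across, under it a plug 36 mm across and 6 mm deep (4 mm play all round in the cup's mouth), on top an upright cylindrical knob 20 mm across, 28 mm tall. Origin: centre of the plug's underside; z up. Disc from z 6 to 12 mm, knob 12 to 40 mm. Seated, disc on the rim, the origin is 42 mm above the cup's origin.
- thread_spool: Red thread spool standing upright, 48 mm across, 54 mm tall. Bystander, to be left in place. Origin: on its underside, near its middle.
- bobbin_case: Blue bobbin case, 66 x 66 x 28 mm. Bystander, to be left in place. Origin: on its underside, near its middle.
- pin_tin: Round flat steel pin tin, 64 mm across, 23 mm tall. Bystander, to be left in place. Origin: on its underside, near its middle.
Not all that is in view belongs to the job. Leave any purple or yellow look-alike of the large_cup_B alone.

How it is judged (in metres and radians):
At the end, for the whole second after the job is handed in: Each cup present is in a seat (within 7 mm of its axis, foot 6 to 18 mm below its rim, upright within 8 degrees) and wears a lid of its own size: within 3 mm of fully down, 9 mm of centred, 4 degrees of the cup, level within 8.5 degrees, all at rest; bystanders not moved over 5 cm (((horizontal distance between large_cup_A and seat0 below 0.007 m and z of large_cup_A in the frame of seat0 between -0.018 and -0.006 m) or (horizontal distance between large_cup_A and seat1 below 0.007 m and z of large_cup_A in the frame of seat1 between -0.018 and -0.006 m) or (horizontal distance between large_cup_A and seat2 below 0.007 m and z of large_cup_A in the frame of seat2 between -0.018 and -0.006 m) or (horizontal distance between large_cup_A and seat3 below 0.007 m and z of large_cup_A in the frame of seat3 between -0.018 and -0.006 m)) and angle between each of large_cup_A, large_cup_B, small_cup_A, small_cup_B's own z axis and vertical below 0.14 rad and linear speed of each of large_cup_A, large_cup_B, small_cup_A, small_cup_B below 0.02 m/s and ((horizontal distance between large_lid_A and large_cup_A below 0.009 m and z of large_lid_A in the frame of large_cup_A between 0.047 and 0.053 m and angle between the z axis of large_lid_A and the z axis of large_cup_A, either way round below 0.07 rad and angle between large_lid_A's own z axis and vertical below 0.15 rad and linear speed of large_lid_A below 0.02 m/s) or (horizontal distance between large_lid_B and large_cup_A below 0.009 m and z of large_lid_B in the frame of large_cup_A between 0.047 and 0.053 m and angle between the z axis of large_lid_B and the z axis of large_cup_A, either way round below 0.07 rad and angle between large_lid_B's own z axis and vertical below 0.15 rad and linear speed of large_lid_B below 0.02 m/s)) and ((horizontal distance between large_cup_B and seat0 below 0.007 m and z of large_cup_B in the frame of seat0 between -0.018 and -0.006 m) or (horizontal distance between large_cup_B and seat1 below 0.007 m and z of large_cup_B in the frame of seat1 between -0.018 and -0.006 m) or (horizontal distance between large_cup_B and seat2 below 0.007 m and z of large_cup_B in the frame of seat2 between -0.018 and -0.006 m) or (horizontal distance between large_cup_B and seat3 below 0.007 m and z of large_cup_B in the frame of seat3 between -0.018 and -0.006 m)) and ((horizontal distance between large_lid_A and large_cup_B below 0.009 m and z of large_lid_A in the frame of large_cup_B between 0.047 and 0.053 m and angle between the z axis of large_lid_A and the z axis of large_cup_B, either way round below 0.07 rad and angle between large_lid_A's own z axis and vertical below 0.15 rad and linear speed of large_lid_A below 0.02 m/s) or (horizontal distance between large_lid_B and large_cup_B below 0.009 m and z of large_lid_B in the frame of large_cup_B between 0.047 and 0.053 m and angle between the z axis of large_lid_B and the z axis of large_cup_B, either way round below 0.07 rad and angle between large_lid_B's own z axis and vertical below 0.15 rad and linear speed of large_lid_B below 0.02 m/s)) and ((horizontal distance between small_cup_A and seat0 below 0.007 m and z of small_cup_A in the frame of seat0 between -0.018 and -0.006 m) or (horizontal distance between small_cup_A and seat1 below 0.007 m and z of small_cup_A in the frame of seat1 between -0.018 and -0.006 m) or (horizontal distance between small_cup_A and seat2 below 0.007 m and z of small_cup_A in the frame of seat2 between -0.018 and -0.006 m) or (horizontal distance between small_cup_A and seat3 below 0.007 m and z of small_cup_A in the frame of seat3 between -0.018 and -0.006 m)) and ((horizontal distance between small_lid_A and small_cup_A below 0.009 m and z of small_lid_A in the frame of small_cup_A between 0.039 and 0.045 m and angle between the z axis of small_lid_A and the z axis of small_cup_A, either way round below 0.07 rad and angle between small_lid_A's own z axis and vertical below 0.15 rad and linear speed of small_lid_A below 0.02 m/s) or (horizontal distance between small_lid_B and small_cup_A below 0.009 m and z of small_lid_B in the frame of small_cup_A between 0.039 and 0.045 m and angle between the z axis of small_lid_B and the z axis of small_cup_A, either way round below 0.07 rad and angle between small_lid_B's own z axis and vertical below 0.15 rad and linear speed of small_lid_B below 0.02 m/s)) and ((horizontal distance between small_cup_B and seat0 below 0.007 m and z of small_cup_B in the frame of seat0 between -0.018 and -0.006 m) or (horizontal distance between small_cup_B and seat1 below 0.007 m and z of small_cup_B in the frame of seat1 between -0.018 and -0.006 m) or (horizontal distance between small_cup_B and seat2 below 0.007 m and z of small_cup_B in the frame of seat2 between -0.018 and -0.006 m) or (horizontal distance between small_cup_B and seat3 below 0.007 m and z of small_cup_B in the frame of seat3 between -0.018 and -0.006 m)) and ((horizontal distance between small_lid_A and small_cup_B below 0.009 m and z of small_lid_A in the frame of small_cup_B between 0.039 and 0.045 m and angle between the z axis of small_lid_A and the z axis of small_cup_B, either way round below 0.07 rad and angle between small_lid_A's own z axis and vertical below 0.15 rad and linear speed of small_lid_A below 0.02 m/s) or (horizontal distance between small_lid_B and small_cup_B below 0.009 m and z of small_lid_B in the frame of small_cup_B between 0.039 and 0.045 m and angle between the z axis of small_lid_B and the z axis of small_cup_B, either way round below 0.07 rad and angle between small_lid_B's own z axis and vertical below 0.15 rad and linear speed of small_lid_B below 0.02 m/s))); the robot touches nothing.
It fails at once if a bystander (thread spool, bobbin case or pin tin) was moved more than 5 cm (distance of any of thread_spool, bobbin_case, pin_tin from where it was at the start of the episode above 0.05 m).
Of large_cup_A, large_cup_B, small_cup_A, small_cup_B only 3 to 4 are there at a start; the rules pass over those that are not, and their reading is None.
At some moment in a run one of large_cup_A, large_cup_B, small_cup_A, small_cup_B, large_lid_A, large_lid_B, small_lid_A, small_lid_B may be knocked a few centimetres aside while the robot is not near it.
Once in a run the grip may slacken for a moment while it holds something.
It also fails if it takes over 210 s, if anything falls off the work surface, if the arm or the gripper's body presses on something with over 40 N, if the wrist force passes 120 N, or if a joint passes its speed limit or range.

## Working session

There is one attempt and no reset: what is moved stays moved. The work goes in short steps, Python scripts to look and compute and a tool call to move; the robot and the scene stay as the last step left them, time stands still between calls to the robot, and variables do not carry over. Pictures are saved under pics/ and viewed, at most 14 in all, crops included, and the job is handed in when it is done.

Besides the shell and the picture viewer there is one more tool, called after "Emit:" by a JSON object that holds its "op" and its "data". servo_tool: Moves the arm, as the interface text tells. Its arguments: {"type":"object","properties":{"rows":{"type":"array","items":{"type":"object","properties":{"slide":{"type":"array","items":{"type":"number","minimum":-1,"maximum":1}},"twist":{"type":"array","items":{"type":"number","minimum":-1,"maximum":1}}}}},"jaw":{"type":"number"},"grip_force":{"type":"number"}},"required":["rows"]}

```bash
mkdir -p pics; ls
cat > h.py <<'E'
import numpy as np, cv2
from rig import arm
def save(img,n): cv2.imwrite('pics/'+n, cv2.cvtColor(img,cv2.COLOR_RGB2BGR))
def cloud(cam,d):
    c=arm.calibration(cam); v,u=np.mgrid[0:420,0:560]
    P=np.stack([(u-c['cx'])/c['fx']*d,(v-c['cy'])/c['fy']*d,d,np.ones_like(d)],-1)
    return (P@np.array(c['T']).T)[...,:3]
E
python3 - <<'E'
from h import *
s=arm.read_state(); print(s['position'],s['tcp_rot'],s['time_s'],s['grip_width'])
for c in ['top','side']:
    p,d=arm.read_camera(c); save(p,c+'0.png'); np.savez(c+'0.npz',p=p,d=d); k=arm.calibration(c); print(c,k['fx'],np.round(k['T'],3).tolist())
E
```

```text
pics
[206.35833573 535.79706703 199.10262245] [-3.13930770e+00 -3.38330877e-04  2.77376838e+00] 0.0 85.4916884221224
top 405.09153563200584 [[-0.027, -0.983, 0.183, 277.027], [-0.999, 0.03, 0.018, -34.547], [-0.023, -0.182, -0.983, 1118.845], [0.0, 0.0, 0.0, 1.0]]
side 519.4177881707677 [[-0.983, -0.145, 0.112, 348.829], [-0.183, 0.766, -0.616, 696.992], [0.003, -0.626, -0.78, 984.173], [0.0, 0.0, 0.0, 1.0]]
```

View pics/top0.png

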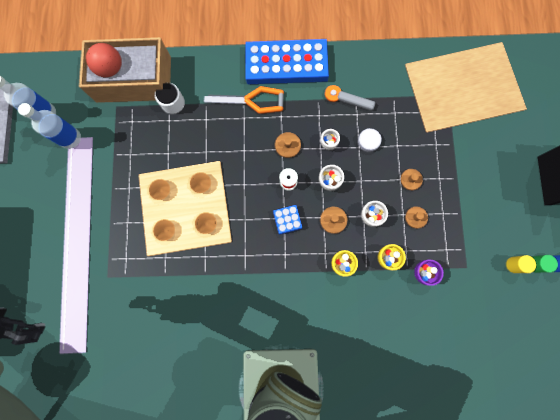

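View pics/side0.png

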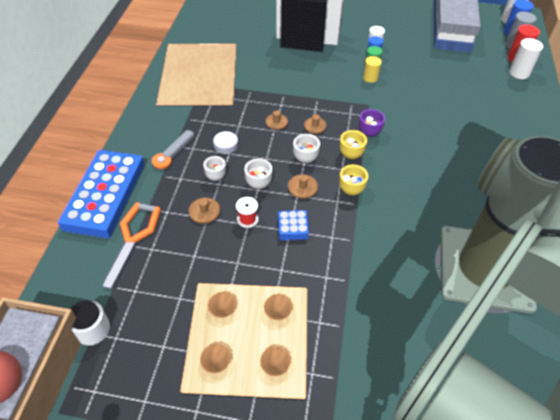

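Run:
```python
from h import *
for c in ['top','side']:
    d=np.load(c+'0.npz')['d']; X=cloud(c,d)
    for t in ['large_cup_A','small_cup_A','large_lid_A','small_lid_A','rack','thread_spool','bobbin_case','pin_tin']:
        for m in arm.masks_of(t,c):
            if m['conf']<.3: continue
            k=m['mask']&(d>0); Q=X[k]
            if len(Q)<20: continue
            z=np.percentile(Q[:,2],97); T=Q[Q[:,2]>z-8]
            print(c,t,round(m['conf'],2),np.round(m['rect']).astype(int).tolist(),'med',Q.mean(0).round(),'zmax',round(z),'topc',((T.min(0)+T.max(0))/2).round(),'ext',np.ptp(Q,axis=0).round())
    for t in ['seat0','seat1','seat2','seat3','large_lid_A']:
        print(c,t,[(round(m['conf'],2),np.round(m['centre']).tolist(),X[int(m['centre'][0]),int(m['centre'][1])].round().tolist()) for m in arm.spot_point(t,c)][:6])
```

```text
top large_cup_A 0.8 [322, 165, 346, 193] med [ 550. -155.   39.] zmax 59 topc [ 549. -152.   57.] ext [65. 74. 66.]
top large_lid_A 0.61 [274, 132, 299, 156] med [657. -37.  16.] zmax 42 topc [657. -38.  40.] ext [77. 72. 47.]
top large_lid_A 0.35 [137, 162, 231, 255] med [483. 257.  12.] zmax 29 topc [486. 258.  29.] ext [263. 265.  40.]
top small_lid_A 0.83 [400, 170, 422, 192] med [ 543. -378.   17.] zmax 42 topc [ 545. -379.   40.] ext [58. 62. 52.]
top small_lid_A 0.71 [141, 162, 231, 257] med [483. 256.  12.] zmax 29 topc [486. 258.  29.] ext [263. 260.  38.]
top rack 0.95 [138, 161, 231, 259] med [483. 256.  12.] zmax 29 topc [486. 258.  29.] ext [267. 265.  42.]
top thread_spool 0.76 [280, 168, 298, 186] med [549. -35.  48.] zmax 59 topc [552. -37.  55.] ext [49. 47. 62.]
top bobbin_case 0.79 [275, 204, 300, 234] med [441. -31.  27.] zmax 32 topc [442. -30.  29.] ext [78. 75. 35.]
top pin_tin 0.87 [361, 131, 382, 151] med [ 660. -268.   22.] zmax 27 topc [ 663. -270.   25.] ext [65. 70. 33.]
top seat0 [(0.98, [182.0, 198.0], [557.0, 218.0, 15.0]), (0.82, [219.0, 203.0], [448.
[... 2649 characters left out ...]
89.0, 13.0]), (0.64, [304.0, 224.0], [550.0, 203.0, 14.0]), (0.57, [358.0, 276.0], [420.0, 300.0, 18.0]), (0.39, [180.0, 260.0], [539.0, -118.0, 55.0])]
side seat2 [(0.92, [359.0, 213.0], [541.0, 320.0, 12.0]), (0.8, [308.0, 276.0], [442.0, 189.0, 13.0]), (0.64, [304.0, 224.0], [550.0, 203.0, 14.0]), (0.57, [358.0, 276.0], [420.0, 300.0, 18.0]), (0.39, [180.0, 260.0], [539.0, -118.0, 55.0])]
side seat3 [(0.92, [359.0, 213.0], [541.0, 320.0, 12.0]), (0.8, [308.0, 276.0], [442.0, 189.0, 13.0]), (0.64, [304.0, 224.0], [550.0, 203.0, 14.0]), (0.57, [358.0, 276.0], [420.0, 300.0, 18.0]), (0.39, [180.0, 260.0], [539.0, -118.0, 55.0])]
side large_lid_A [(0.76, [213.0, 203.0], [656.0, -23.0, 13.0])]
```

Top view: white cups at about (332,177) large, (375,213) large? and (330,139) small. Yellow cups at (345,263) and (392,257) and the purple one at (430,272) are decoys. The pin tin is at (370,140), large lids at (288,145) and (334,220), small lids at (412,179) and (417,217). I'll confirm the cups in one crop and measure everything from the depth.

```bash
cat >> h.py <<'E'
from scipy.optimize import least_squares
def band(X,c,r,z0,z1):
    m=(X[...,2]>z0)&(X[...,2]<z1)&(np.hypot(X[...,0]-c[0],X[...,1]-c[1])<r); return X[m]
def circ(P,r=None):
    P=P[:,:2]; c0=P.mean(0)
    f=lambda q: np.hypot(P[:,0]-q[0],P[:,1]-q[1])-(q[2] if r is None else r)
    s=least_squares(f,[*c0,30][:3 if r is None else 2],loss='soft_l1',f_scale=2).x
    return s.round(1),len(P)
E
python3 - <<'E'
from h import *
D={c:np.load(c+'0.npz') for c in('top','side')}
p=D['top']['p'][115:290,260:445]; save(cv2.resize(p,None,fx=4,fy=3.4,interpolation=cv2.INTER_CUBIC)[:600],'crop1.png')
for c in D:
    X=cloud(c,D[c]['d'])
    tab=band(X,(600,100),60,-20,20); print(c,'table z',np.median(tab[:,2]).round(1))
    for n,q,h in [('cup1',(550,-150),56),('cup2',(443,-265),56),('cup3',(660,-155),48)]:
        print(n,circ(band(X,q,45,h-4,h+4)), np.percentile(band(X,q,45,30,90)[:,2],95).round(1))
    for n,q in [('LL1',(657,-37)),('LL2',(438,-153)),('SL1',(545,-378)),('SL2',(438,-380))]:
        k=band(X,q,25,30,50); d=band(X,q,50,7,16); print(n,'knob',k.mean(0).round(1),'disc',cv2.minEnclosingCircle(d[:,:2].astype(np.float32)))
    for q in [(550,212),(442,197),(429,308),(538,322)]:
        print('seat',circ(band(X,q,34,25,33),27.7))
E
```

```text
top table z 1.8
cup1 (array([ 548.6, -152.2,   30.8]), 112) 58.8
cup2 (array([ 445.8, -262.3,   30.6]), 123) 58.1
cup3 (array([ 660.7, -154.8,   23.7]), 93) 51.3
LL1 knob [656.3 -37.5  40.1] disc ((657.9366455078125, -32.8493766784668), 40.811492919921875)
LL2 knob [ 436.9 -156.2   40.3] disc ((438.8480529785156, -148.53688049316406), 44.42863082885742)
SL1 knob [ 544.7 -379.    39.9] disc ((545.364501953125, -374.991455078125), 34.29730987548828)
SL2 knob [ 437.2 -383.1   39.5] disc ((431.9167175292969, -379.3682861328125), 37.268455505371094)
seat (array([550.5, 209.2]), 187)
seat (array([436.5, 193.4]), 170)
seat (array([420.5, 306.7]), 172)
seat (array([534.7, 322.4]), 180)
side table z 0.5
cup1 (array([ 549.6, -149.3,   30.8]), 151) 56.9
cup2 (array([ 447.1, -259. ,   30.6]), 142) 57.1
cup3 (array([ 661.4, -151.8,   23.8]), 102) 49.3
LL1 knob [657.5 -32.3  39. ] disc ((659.012939453125, -35.09709548950195), 38.637454986572266)
LL2 knob [ 437.8 -152.6   38. ] disc ((439.513916015625, -153.57534790039062), 38.01872634887695)
SL1 knob [ 545.2 -374.8   37.9] disc ((549.512939453125, -372.8819580078125), 34.93403625488281)
SL2 knob [ 438.7 -378.9   37.6] disc ((439.498291015625, -381.027099609375), 32.90640640258789)
seat (array([550.6, 212.1]), 255)
seat (array([437.3, 196.6]), 242)
seat (array([421.3, 310.1]), 263)
seat (array([534.9, 325.6]), 315)
```

View pics/crop1.png

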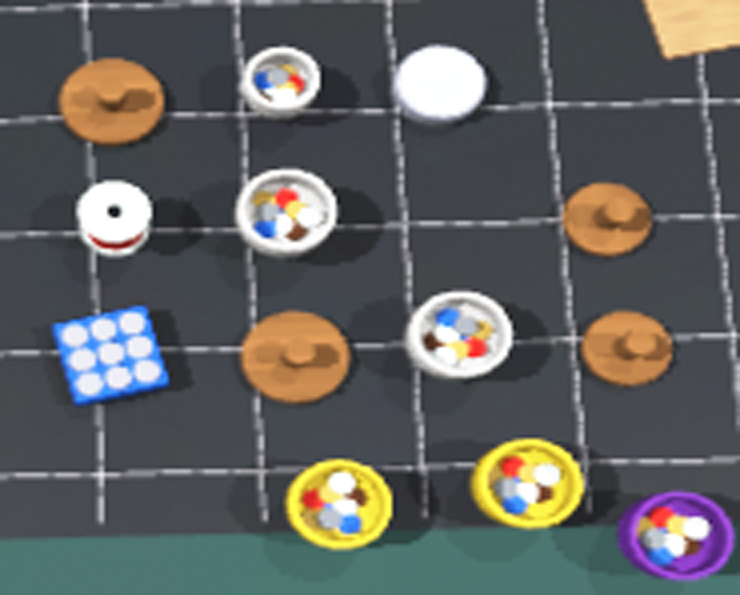

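Three cups are there, all white: large at (332,177) and (375,213), small at (330,139). The yellow and purple ones are the decoys. I'll turn the tool to yaw π and start across to cup1.

Emit:
{"op": "servo_tool", "data": {"rows": [{"slide": [0, 0, 0], "twist": [0, 0, -0.0585]}, {"slide": [0, 0, 0], "twist": [0, 0, -0.0585]}, {"slide": [0, 0, 0], "twist": [0, 0, -0.0585]}, {"slide": [-0.0214, -0.043, 0], "twist": [0, 0, 0]}, {"slide": [-0.0214, -0.043, 0], "twist": [0, 0, 0]}, {"slide": [-0.0214, -0.043, 0], "twist": [0, 0, 0]}, {"slide": [-0.0214, -0.043, 0], "twist": [0, 0, 0]}, {"slide": [-0.0214, -0.043, 0], "twist": [0, 0, 0]}], "jaw": 0, "grip_force": 60}}

```text
time_s: 2.2
position: [314.2, 319.9, 200.5]
tcp_rot: [3.141, 0.001, -3.141]
ft_force: [0.9, 0.6, -0.3]
grip_width: 85.5
finger_force: 0.0
```

Emit:
{"op": "servo_tool", "data": {"rows": [{"slide": [-0.0214, -0.043, 0], "twist": [0, 0, 0]}, {"slide": [-0.0214, -0.043, 0], "twist": [0, 0, 0]}, {"slide": [-0.0214, -0.043, 0], "twist": [0, 0, 0]}, {"slide": [-0.0214, -0.043, 0], "twist": [0, 0, 0]}, {"slide": [-0.0214, -0.043, 0], "twist": [0, 0, 0]}, {"slide": [-0.0214, -0.043, 0], "twist": [0, 0, 0]}, {"slide": [-0.0214, -0.043, 0], "twist": [0, 0, 0]}, {"slide": [-0.0214, -0.043, 0], "twist": [0, 0, 0]}]}}

```text
time_s: 3.0
position: [485.5, -24.5, 200.6]
tcp_rot: [3.142, 0.001, 3.141]
ft_force: [-0.1, 0.2, -0.4]
grip_width: 85.4
finger_force: 0.0
```

Emit:
{"op": "servo_tool", "data": {"rows": [{"slide": [-0.0212, -0.042, 0], "twist": [0, 0, 0]}, {"slide": [-0.0212, -0.042, 0], "twist": [0, 0, 0]}, {"slide": [-0.0212, -0.042, 0], "twist": [0, 0, 0]}, {"slide": [0, 0, 0.04], "twist": [0, 0, 0]}, {"slide": [0, 0, 0.04], "twist": [0, 0, 0]}, {"slide": [0, 0, 0.04], "twist": [0, 0, 0]}, {"slide": [0, 0, 0], "twist": [0, 0, 0]}, {"slide": [0, 0, 0], "twist": [0, 0, 0]}]}}

```text
time_s: 3.8
position: [548.1, -148.4, 80.2]
tcp_rot: [3.141, -0.001, 3.141]
ft_force: [0.8, -0.3, -0.1]
grip_width: 85.2
finger_force: 0.0
```

Run:
```python
from h import *
k=arm.calibration('wrist'); s=arm.read_state(); print(s['position'],k['fx'],k['cx'],k['cy'],np.round(k['T'],3).tolist())
p,d=arm.read_camera('wrist'); save(p,'w1.png'); np.savez('w1.npz',p=p,d=d,T=k['T'])
```

```text
[ 548.07150747 -148.37125833   80.18908944] 325.19226210127806 279.12757895386943 209.5442598553124 [[0.0, 0.96, 0.279, 476.529], [1.0, -0.0, 0.001, -147.885], [0.001, 0.279, -0.96, 254.468], [0.0, 0.0, 0.0, 1.0]]
```

View pics/w1.png

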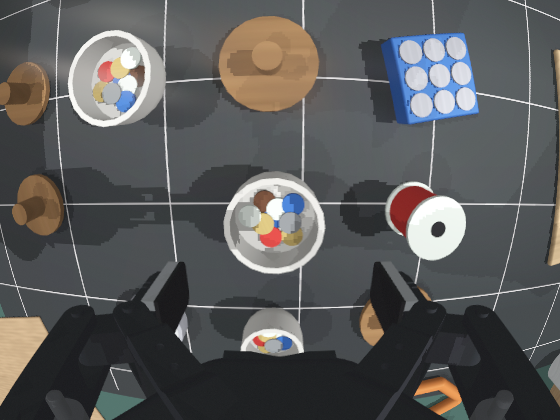

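The wrist view shows the large cup centred near (274,223), with the open fingers straddling it around column 278. I'll fit the rim for a precise offset.

```bash
cat >> h.py <<'E'
def wcloud(d,T):
    c=arm.calibration('wrist'); v,u=np.mgrid[0:420,0:560]; a=(u-c['cx'])/c['fx']; b=(v-c['cy'])/c['fy']
    r=np.hypot(a,b)+1e-9; th=np.minimum(r,1.4); k=np.tan(th)/r
    return np.stack([a*k*d,b*k*d,d,np.ones_like(d)],-1)@np.array(T).T
E
python3 - <<'E'
from h import *
w=np.load('w1.npz'); X=wcloud(w['d'],w['T'])[...,:3]; X[w['d']<=0]=-999
for n,q,h in [('cup1',(550,-150),56),('cup2',(446,-261),56)]: print(n,circ(band(X,q,40,h-4,h+4)))
print(np.median(X[20:60,200:240],axis=(0,1)))
for n,q in [('LL2',(438,-153)),('SL1',(545,-378)),('SL2',(438,-381)),('LL1',(657,-36))]: k=band(X,q,25,34,50); print(n,k.mean(0).round(1),len(k))
E
```

```text
cup1 (array([ 545.7, -151.3,   30.6]), 2079)
cup2 (array([ 443.8, -260.6,   30.6]), 1944)
[ 413.77834379 -193.60201091    1.6161307 ]
LL2 [ 435.2 -155.6   40.4] 728
SL1 [ 542.  -375.9   39.4] 334
SL2 [ 435.8 -379.2   39.3] 309
LL1 [nan nan nan] 0<stdin>:5: RuntimeWarning: Mean of empty slice.
  ret = um.true_divide(
```

Emit:
{"op": "servo_tool", "data": {"rows": [{"slide": [0.001, -0.0022, 0.03], "twist": [0, 0, 0]}, {"slide": [0, 0, 0.025], "twist": [0, 0, 0]}, {"slide": [0, 0, 0.008], "twist": [0, 0, 0]}, {"slide": [0, 0, 0], "twist": [0, 0, 0]}, {"slide": [0, 0, 0], "twist": [0, 0, 0]}, {"slide": [0, 0, 0], "twist": [0, 0, 0]}, {"slide": [0, 0, 0], "twist": [0, 0, 0]}, {"slide": [0, 0, 0], "twist": [0, 0, 0]}]}}

```text
time_s: 4.65
position: [548.0, -151.0, 18.2]
tcp_rot: [-3.141, 0.001, 3.141]
ft_force: [-0.2, -0.4, 1.1]
grip_width: 85.6
finger_force: 0.0
```

Emit:
{"op": "servo_tool", "data": {"rows": [{"slide": [0, 0, 0], "twist": [0, 0, 0]}, {"slide": [0, 0, 0], "twist": [0, 0, 0]}, {"slide": [0, 0, 0], "twist": [0, 0, 0]}, {"slide": [0, 0, 0], "twist": [0, 0, 0]}, {"slide": [0, 0, 0], "twist": [0, 0, 0]}, {"slide": [0, 0, 0], "twist": [0, 0, 0]}, {"slide": [0, 0, 0], "twist": [0, 0, 0]}, {"slide": [0, 0, 0], "twist": [0, 0, 0]}], "jaw": 1, "grip_force": 60}}

```text
time_s: 5.45
position: [546.0, -149.9, 16.0]
tcp_rot: [3.14, -0.003, 3.141]
ft_force: [-0.5, 0.2, -2.1]
grip_width: 3.1
finger_force: 56.6
```

Width 3.1 mm means the cup is not held properly, so I'll look.

Run:
```python
from h import *
p,d=arm.read_camera('wrist'); q,e=arm.read_camera('side'); save(np.hstack([p[100:400,100:450],cv2.resize(q[80:260,150:400],(350,300))]),'m1.png'); np.savez('m1.npz',d=d,T=arm.calibration('wrist')['T'],e=e)
```

```text
(no output)
```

View pics/m1.png

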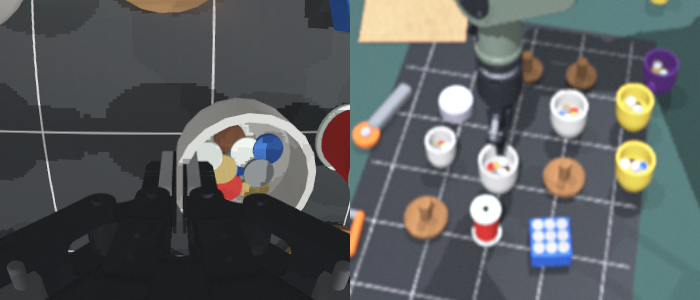

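Run:
```python
from h import *
w=np.load('m1.npz'); X=wcloud(w['d'],w['T'])[...,:3]; X[w['d']<=0]=-999
Y=cloud('side',w['e'])
for n,A in (('w',X),('s',Y)):
    B=band(A,(548,-118),40,45,75); print(n,len(B),np.percentile(B[:,2],[5,50,95]).round(1),circ(band(A,(548,-118),45,52,62)))
    B=band(A,(548,-118),45,50,70); C=np.c_[B[:,:2],np.ones(len(B))]; print(np.linalg.lstsq(C,B[:,2],rcond=None)[0], B.min(0).round(),B.max(0).round())
```

```text
w 6241 [45.3 61.8 68.7] (array([ 544.3, -120.9,   30.8]), 1625)
[-3.21461266e-03 -2.32359572e-02  6.04623937e+01] [ 513. -162.   50.] [564. -86.  70.]
s 387 [45.6 58.5 67.4] (array([ 548.5, -115.1,   30.3]), 146)
[-2.20463289e-03 -2.92867552e-02  5.78658156e+01] [ 516. -150.   50.] [582. -82.  70.]
```

The cup has been knocked about 32 mm in +y. It is upright and pinched by its wall. I'll part the jaws a little, lift, shift and regrasp from outside.

Emit:
{"op": "servo_tool", "data": {"rows": [{"slide": [0, 0, 0], "twist": [0, 0, 0]}, {"slide": [0, 0, 0], "twist": [0, 0, 0]}, {"slide": [0, 0, 0], "twist": [0, 0, 0]}, {"slide": [0, 0, -0.03], "twist": [0, 0, 0]}, {"slide": [0, 0, -0.03], "twist": [0, 0, 0]}, {"slide": [0, 0.016, -0.01], "twist": [0, 0, 0]}, {"slide": [0, 0.016, 0], "twist": [0, 0, 0]}, {"slide": [0, 0, 0], "twist": [0, 0, 0]}], "jaw": 0.8}}

```text
time_s: 6.35
position: [546.2, -115.6, 86.1]
tcp_rot: [3.14, -0.002, -3.139]
ft_force: [-0.3, 0.4, -0.8]
grip_width: 16.8
finger_force: 0.0
```

Emit:
{"op": "servo_tool", "data": {"rows": [{"slide": [0, 0, 0], "twist": [0, 0, 0]}, {"slide": [0, 0, 0], "twist": [0, 0, 0]}, {"slide": [0, 0, 0], "twist": [0, 0, 0]}, {"slide": [0, 0, 0], "twist": [0, 0, 0]}, {"slide": [0, 0, 0], "twist": [0, 0, 0]}, {"slide": [0, 0, 0], "twist": [0, 0, 0]}, {"slide": [0, 0, 0], "twist": [0, 0, 0]}, {"slide": [0, 0, 0], "twist": [0, 0, 0]}], "jaw": 0}}

```text
time_s: 7.15
position: [547.4, -118.8, 87.3]
tcp_rot: [-3.142, 0.0, 3.141]
ft_force: [0.2, -0.0, -0.2]
grip_width: 85.9
finger_force: 0.0
```

```bash
cat >> h.py <<'E'
def grab():
    out={}
    for c in('top','side'): out[c]=cloud(c,arm.read_camera(c)[1])
    T=arm.calibration('wrist')['T']; d=arm.read_camera('wrist')[1]; X=wcloud(d,T)[...,:3]; X[d<=0]=-999; out['wrist']=X
    return out
E
python3 - <<'E'
from h import *
s=arm.read_state(); print(s['position'],s['grip_width'])
for c,X in grab().items(): print(c,circ(band(X,(547,-118),45,52,62)),band(X,(547,-118),45,52,90)[:,2].max())
E
```

```text
[ 547.43299077 -118.84764208   87.34495727] 85.87010648016923
top (array([-12403.7,  12012.9,  17778.9]), 3) 58.028274135013135
side (array([ 549.7, -119.7,   31. ]), 127) 60.587396484452256
wrist (array([ 545.8, -121.7,   30.6]), 1941) 58.50876594227148
```

Fingers along y would pass within 4 mm of the spool, so I'll turn to yaw π/2. That puts the fingers along x, and the slide becomes [dY, dX, −dZ].

Emit:
{"op": "servo_tool", "data": {"rows": [{"slide": [0, 0, 0], "twist": [0, 0, 0.0682]}, {"slide": [0, 0, 0], "twist": [0, 0, 0.0682]}, {"slide": [0, 0, 0], "twist": [0, 0, 0.0682]}, {"slide": [0, 0, 0], "twist": [0, 0, 0.0682]}, {"slide": [0, 0, 0], "twist": [0, 0, 0.0682]}, {"slide": [0, 0, 0], "twist": [0, 0, 0.0682]}, {"slide": [0, 0, 0], "twist": [0, 0, 0.0682]}, {"slide": [0, 0, 0], "twist": [0, 0, 0.0682]}]}}

```text
time_s: 8.1
position: [547.4, -118.7, 87.3]
tcp_rot: [3.142, 0.0, 1.993]
ft_force: [-0.2, -0.0, -0.4]
grip_width: 85.8
finger_force: 0.0
```

Emit:
{"op": "servo_tool", "data": {"rows": [{"slide": [0, 0, 0], "twist": [0, 0, 0.0682]}, {"slide": [0, 0, 0], "twist": [0, 0, 0.0682]}, {"slide": [0, 0, 0], "twist": [0, 0, 0.068]}, {"slide": [0, 0, 0], "twist": [0, 0, 0]}, {"slide": [0, 0, 0], "twist": [0, 0, 0]}, {"slide": [0, 0, 0], "twist": [0, 0, 0]}, {"slide": [0, 0, 0], "twist": [0, 0, 0]}, {"slide": [0, 0, 0], "twist": [0, 0, 0]}]}}

```text
time_s: 8.9
position: [547.4, -118.7, 87.3]
tcp_rot: [-3.142, 0.0, 1.571]
ft_force: [0.4, -0.3, -0.6]
grip_width: 85.4
finger_force: 0.0
```

Run:
```python
from h import *
s=arm.read_state(); print(s['position'],s['tcp_rot'],s['joints'])
for c,X in grab().items():
    if c!='top': print(c,circ(band(X,(547,-120),45,52,62)))
```

```text
[ 547.38913741 -118.74459733   87.27758393] [-3.14154293e+00  9.39891036e-06  1.57130204e+00] [-3.68111955e-01  2.93777399e-01  1.68341613e+00 -2.90489817e-05
  1.16444212e+00 -3.68606182e-01]
side (array([ 549.5, -119.7,   31. ]), 154)
wrist (array([ 546.4, -120.9,   30.5]), 1940)
```

Emit:
{"op": "servo_tool", "data": {"rows": [{"slide": [-0.0017, 0.0005, 0.03], "twist": [0, 0, 0]}, {"slide": [0, 0, 0.03], "twist": [0, 0, 0]}, {"slide": [0, 0, 0.01], "twist": [0, 0, 0]}, {"slide": [0, 0, 0], "twist": [0, 0, 0]}, {"slide": [0, 0, 0], "twist": [0, 0, 0]}, {"slide": [0, 0, 0], "twist": [0, 0, 0]}, {"slide": [0, 0, 0], "twist": [0, 0, 0]}, {"slide": [0, 0, 0], "twist": [0, 0, 0]}]}}

```text
time_s: 9.85
position: [548.8, -120.7, 18.4]
tcp_rot: [3.14, 0.001, 1.571]
ft_force: [-0.6, -0.3, -0.7]
grip_width: 85.4
finger_force: 0.0
```

Emit:
{"op": "servo_tool", "data": {"rows": [{"slide": [0, 0, 0], "twist": [0, 0, 0]}, {"slide": [0, 0, 0], "twist": [0, 0, 0]}, {"slide": [0, 0, 0], "twist": [0, 0, 0]}, {"slide": [0, 0, 0], "twist": [0, 0, 0]}, {"slide": [0, 0, 0], "twist": [0, 0, 0]}, {"slide": [0, 0, 0], "twist": [0, 0, 0]}, {"slide": [0, 0, 0], "twist": [0, 0, 0]}, {"slide": [0, 0, 0], "twist": [0, 0, 0]}], "jaw": 1, "grip_force": 60}}

```text
time_s: 10.65
position: [546.6, -120.0, 16.2]
tcp_rot: [-3.139, -0.001, 1.571]
ft_force: [0.4, 0.4, -2.1]
grip_width: 1.3
finger_force: 56.4
```

Run:
```python
from h import *
p,d=arm.read_camera('wrist'); q,e=arm.read_camera('side'); save(np.hstack([p[60:420,80:480],cv2.resize(q[80:260,150:350],(400,360))]),'m2.png'); T=arm.calibration('wrist')['T']
X=wcloud(d,T)[...,:3]; X[d<=0]=-999; Y=cloud('side',e)
for A in (X,Y): print(circ(band(A,(547,-120),70,52,62)))
```

```text
(array([493.6, -56.6,  56. ]), 4102)
(array([ 519.7, -117.1,   31.3]), 154)
```

View pics/m2.png

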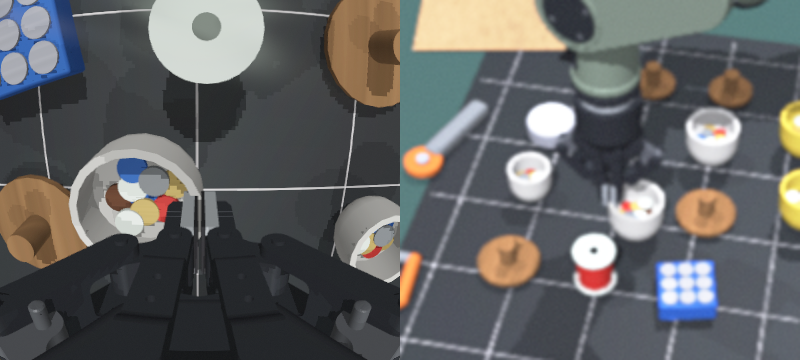

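Run:
```python
from h import *
w=np.load('w1.npz'); X=wcloud(w['d'],w['T'])[...,:3]
print('open TCP z80, (548,-148)'); 
for v,u in [(268,172),(280,165),(290,175),(268,386),(285,395),(295,380),(330,130)]: print(v,u,w['d'][v,u],X[v,u].round())
w=np.load('m1.npz'); X=wcloud(w['d'],w['T'])[...,:3]; print('shut z16')
for v,u in [(255,262),(260,265),(255,290),(265,300),(270,295),(280,280),(275,265)]: print(v,u,w['d'][v,u],X[v,u].round())
```

```text
open TCP z80, (548,-148)
268 172 129.97636 [ 536. -193.  136.]
280 165 120.401825 [ 537. -193.  147.]
290 175 125.48342 [ 543. -190.  143.]
268 386 131.02605 [ 537. -103.  136.]
285 395 116.3985 [ 537. -104.  151.]
295 380 131.09534 [ 548. -105.  139.]
330 130 87.55191 [ 536. -193.  181.]
shut z16
255 262 145.11931 [ 535. -157.   57.]
260 265 140.8835 [ 535. -156.   61.]
255 290 134.9041 [ 531. -145.   66.]
265 300 143.77295 [ 539. -140.   59.]
270 295 131.92125 [ 535. -143.   71.]
280 280 139.0285 [ 543. -149.   66.]
275 265 126.21784 [ 535. -155.   76.]
```

Run:
```python
from h import *
for f,us,r in [('w1.npz',(165,178,185,375,385),range(248,300,4)),('m1.npz',(255,262,268,290,297),range(230,290,4))]:
    w=np.load(f); X=wcloud(w['d'],w['T'])[...,:3]
    for u in us: print(f,u,[(v,*X[v,u].round().astype(int).tolist()) for v in r])
```

```text
w1.npz 165 [(248, 586, -248, 1), (252, 589, -249, 2), (256, 592, -249, 3), (260, 597, -250, 1), (264, 601, -250, 1), (268, 537, -196, 136), (272, 536, -195, 140), (276, 537, -194, 143), (280, 537, -193, 147), (284, 537, -192, 149), (288, 537, -191, 152), (292, 538, -191, 153), (296, 539, -190, 155)]
w1.npz 178 [(248, 585, -236, 1), (252, 589, -237, 1), (256, 593, -237, 0), (260, 596, -237, 2), (264, 537, -192, 131), (268, 537, -191, 135), (272, 539, -191, 135), (276, 539, -190, 138), (280, 541, -190, 138), (284, 544, -191, 137), (288, 545, -191, 138), (292, 547, -191, 138), (296, 547, -190, 141)]
w1.npz 185 [(248, 585, -230, 0), (252, 588, -230, 2), (256, 593, -230, 1), (260, 596, -230, 2), (264, 600, -231, 1), (268, 542, -191, 125), (272, 543, -190, 127), (276, 544, -190, 129), (280, 547, -191, 127), (284, 549, -191, 128), (288, 550, -191, 129), (292, 551, -190, 131), (296, 553, -190, 131)]
w1.npz 375 [(248, 585, -64, 1), (252, 589, -64, 1), (256, 593, -63, 0), (260, 597, -63, 1), (264, 538, -106, 129), (268, 540, -105, 128), (272, 541, -105, 130), (276, 543, -105, 130), (280, 545, 
[... 1393 characters left out ...]
536, -154, 84)]
m1.npz 290 [(230, 525, -144, 51), (234, 526, -145, 55), (238, 526, -145, 60), (242, 526, -145, 63), (246, 527, -145, 65), (250, 529, -145, 65), (254, 530, -145, 66), (258, 533, -145, 65), (262, 535, -145, 64), (266, 535, -145, 68), (270, 535, -145, 72), (274, 535, -145, 75), (278, 535, -145, 79), (282, 535, -145, 82), (286, 536, -145, 84)]
m1.npz 297 [(230, 475, -150, 191), (234, 523, -142, 62), (238, 524, -142, 65), (242, 525, -142, 66), (246, 527, -142, 65), (250, 537, -141, 46), (254, 539, -141, 46), (258, 541, -141, 46), (262, 535, -142, 64), (266, 535, -142, 68), (270, 535, -142, 71), (274, 536, -142, 74), (278, 535, -143, 79), (282, 535, -143, 82), (286, 535, -143, 85)]
```

By wrist depth the shut fingertips sit about 38 mm above the reported TCP. That explains why the fingers only brushed the rim. I'll lift clear and check this with the side camera.

Emit:
{"op": "servo_tool", "data": {"rows": [{"slide": [0, 0, 0], "twist": [0, 0, 0]}, {"slide": [0, 0, 0], "twist": [0, 0, 0]}, {"slide": [0, 0, 0], "twist": [0, 0, 0]}, {"slide": [0, 0, -0.03], "twist": [0, 0, 0]}, {"slide": [0, 0, -0.03], "twist": [0, 0, 0]}, {"slide": [0, 0, -0.01], "twist": [0, 0, 0]}, {"slide": [0, 0, 0], "twist": [0, 0, 0]}, {"slide": [0, 0, 0], "twist": [0, 0, 0]}], "jaw": 0.85}}

```text
time_s: 11.55
position: [547.2, -120.2, 86.4]
tcp_rot: [-3.14, -0.0, 1.571]
ft_force: [0.6, 0.1, -1.1]
grip_width: 12.8
finger_force: 0.0
```

Emit:
{"op": "servo_tool", "data": {"rows": [{"slide": [0, 0, 0], "twist": [0, 0, 0]}, {"slide": [0, 0, 0], "twist": [0, 0, 0]}, {"slide": [0, 0, 0], "twist": [0, 0, 0]}, {"slide": [0, 0, 0], "twist": [0, 0, 0]}, {"slide": [0, 0, 0], "twist": [0, 0, 0]}, {"slide": [0, 0, 0], "twist": [0, 0, 0]}, {"slide": [0, 0, 0], "twist": [0, 0, 0]}, {"slide": [0, 0, 0], "twist": [0, 0, 0]}], "jaw": 1}}

```text
time_s: 12.35
position: [548.0, -120.5, 87.4]
tcp_rot: [3.141, 0.0, 1.571]
ft_force: [0.8, -0.3, 0.5]
grip_width: 0.1
finger_force: 0.0
```

Run:
```python
from h import *
s=arm.read_state(); t=s['position']; print(t,s['grip_width'])
for c,X in grab().items():
    B=X[(np.hypot(X[...,0]-t[0],X[...,1]-t[1])<22)&(X[...,2]>75)]; print(c,len(B),np.percentile(B[:,2],[0,1,5,20,50]).round() if len(B) else '', B[B[:,2]<np.percentile(B[:,2],10)].mean(0).round() if len(B) else '')
    B=band(X,(520,-118),50,50,63); print(circ(B))
    print('LL2',band(X,(437,-154),30,33,50).mean(0))
```

```text
[ 547.96680015 -120.4623562    87.37708446] 0.08751946583431307
top 513 [464. 467. 468. 471. 473.] [ 536. -115.  468.]h.py:12: RuntimeWarning: Mean of empty slice.
  P=P[:,:2]; c0=P.mean(0)
  ret = um.true_divide(
Traceback (most recent call last):
  File "h.py", line 14, in circ
    s=least_squares(f,[*c0,30][:3 if r is None else 2],loss='soft_l1',f_scale=2).x
      ~~~~~~~~~~~~~^^^^^^^^^^^^^^^^^^^^^^^^^^^^^^^^^^^^^^^^^^^^^^^^^^^^^^^^^^^^^
ValueError: Initial guess is outside of provided bounds
```

```bash
sed -i 's/^    P=P\[:,:2\]; c0/    if len(P)<8: return None,len(P)\n    P=P[:,:2]; c0/' h.py
python3 - <<'E'
from h import *
s=arm.read_state(); t=s['position']; print(t,s['grip_width'])
for c,X in grab().items():
    B=X[(np.hypot(X[...,0]-t[0],X[...,1]-t[1])<22)&(X[...,2]>75)]; print(c,len(B),np.percentile(B[:,2],[0,1,5,20,50]).round(), B[B[:,2]<np.percentile(B[:,2],10)].mean(0).round())
    print(circ(band(X,(520,-118),40,50,63)))
    k=band(X,(437,-154),30,33,50); print('LL2',k.mean(0) if len(k) else 0)
E
```

```text
[ 547.9467656  -120.46932542   87.35003267] -0.26968323864212795
top 517 [466. 467. 468. 471. 473.] [ 537. -117.  468.]
(None, 0)
LL2 [ 431.24329636 -160.2936915    40.51386132]
side 676 [118. 123. 131. 160. 204.] [ 550. -111.  131.]
(array([ 519.9, -116.4,   30.8]), 183)
LL2 [ 438.41715851 -153.2734759    38.32676231]
wrist 14832 [121. 127. 138. 164. 194.] [ 547. -111.  137.]
(array([ 517.3, -117.8,   30.6]), 2054)
LL2 [ 436.26925677 -154.27560306   39.81763263]
```

Both cameras put the shut tips about 33 mm above the reported TCP, so I'll correct every height by −33. Next I go over cup1, now at (518.6,−117), open and descend.

Emit:
{"op": "servo_tool", "data": {"rows": [{"slide": [0.0033, -0.0294, 0], "twist": [0, 0, 0]}, {"slide": [0, 0, 0], "twist": [0, 0, 0]}, {"slide": [0, 0, 0], "twist": [0, 0, 0]}, {"slide": [0, 0, 0], "twist": [0, 0, 0]}, {"slide": [0, 0, 0.03], "twist": [0, 0, 0]}, {"slide": [0, 0, 0.03], "twist": [0, 0, 0]}, {"slide": [0, 0, 0.02], "twist": [0, 0, 0]}, {"slide": [0, 0, 0], "twist": [0, 0, 0]}], "jaw": 0}}

```text
time_s: 13.45
position: [516.3, -116.2, 4.3]
tcp_rot: [-3.136, -0.002, 1.571]
ft_force: [-0.0, -0.2, 0.9]
grip_width: 85.6
finger_force: 0.0
```

Emit:
{"op": "servo_tool", "data": {"rows": [{"slide": [0, 0, 0.01], "twist": [0, 0, 0]}, {"slide": [0, 0, 0.01], "twist": [0, 0, 0]}, {"slide": [0, 0, 0.005], "twist": [0, 0, 0]}, {"slide": [0, 0, 0], "twist": [0, 0, 0]}, {"slide": [0, 0, 0], "twist": [0, 0, 0]}, {"slide": [0, 0, 0], "twist": [0, 0, 0]}, {"slide": [0, 0, 0], "twist": [0, 0, 0]}, {"slide": [0, 0, 0], "twist": [0, 0, 0]}]}}

```text
time_s: 14.25
position: [518.8, -117.2, -17.3]
tcp_rot: [3.141, 0.0, 1.571]
ft_force: [-0.4, 0.7, -0.1]
grip_width: 85.5
finger_force: 0.0
```

Emit:
{"op": "servo_tool", "data": {"rows": [{"slide": [0, 0, 0], "twist": [0, 0, 0]}, {"slide": [0, 0, 0], "twist": [0, 0, 0]}, {"slide": [0, 0, 0], "twist": [0, 0, 0]}, {"slide": [0, 0, 0], "twist": [0, 0, 0]}, {"slide": [0, 0, 0], "twist": [0, 0, 0]}, {"slide": [0, 0, 0], "twist": [0, 0, 0]}, {"slide": [0, 0, 0], "twist": [0, 0, 0]}, {"slide": [0, 0, 0], "twist": [0, 0, 0]}], "jaw": 1, "grip_force": 60}}

```text
time_s: 15.05
position: [519.0, -117.3, -17.3]
tcp_rot: [3.141, 0.0, 1.571]
ft_force: [0.8, 0.4, 5.2]
grip_width: 63.7
finger_force: 66.7
```

Emit:
{"op": "servo_tool", "data": {"rows": [{"slide": [0, 0, -0.04], "twist": [0, 0, 0]}, {"slide": [0, 0, -0.04], "twist": [0, 0, 0]}, {"slide": [0, 0, -0.04], "twist": [0, 0, 0]}, {"slide": [0.041, 0.004, 0], "twist": [0, 0, 0]}, {"slide": [0.041, 0.004, 0], "twist": [0, 0, 0]}, {"slide": [0.041, 0.004, 0], "twist": [0, 0, 0]}, {"slide": [0.041, 0.004, 0], "twist": [0, 0, 0]}, {"slide": [0.041, 0.004, 0], "twist": [0, 0, 0]}]}}

```text
time_s: 15.85
position: [537.0, 89.4, 100.7]
tcp_rot: [-3.139, -0.0, 1.57]
ft_force: [0.9, 0.0, -1.7]
grip_width: 63.5
finger_force: 67.8
```

Emit:
{"op": "servo_tool", "data": {"rows": [{"slide": [0.041, 0.004, 0], "twist": [0, 0, 0]}, {"slide": [0.041, 0.004, 0], "twist": [0, 0, 0]}, {"slide": [0.041, 0.0035, 0], "twist": [0, 0, 0]}, {"slide": [0, 0, 0], "twist": [0, 0, 0]}, {"slide": [0, 0, 0], "twist": [0, 0, 0]}, {"slide": [0, 0, 0.03], "twist": [0, 0, 0]}, {"slide": [0, 0, 0.03], "twist": [0, 0, 0]}, {"slide": [0, 0, 0], "twist": [0, 0, 0]}]}}

```text
time_s: 16.65
position: [544.5, 208.0, 36.7]
tcp_rot: [-3.129, 0.003, 1.569]
ft_force: [-1.3, -1.0, -2.4]
grip_width: 63.7
finger_force: 67.5
```

Run:
```python
from h import *
s=arm.read_state(); t=s['position']; print(t,s['grip_width'],s['finger_force'])
for c,X in grab().items():
    B=band(X,t,45,85,140); print(c,len(B)); 
    for z0 in (105,110,115): print(z0,circ(band(X,(550,211),42,z0-4,z0+4)))
    print([circ(band(X,q,34,25,33),27.7) for q in [(550,212),(437,196),(421,308),(535,324)]])
```

```text
[544.53271428 208.02798453  36.71232232] 63.693395279830675 67.46631646645255
top 187
105 (array([547.3, 203.3,  30.8]), 17)
110 (array([547.5, 205.6,  31.5]), 52)
115 (array([546.4, 202.4,  28.8]), 23)
[(array([553. , 209.8]), 39), (array([436.3, 193.1]), 187), (None, 0), (None, 0)]
side 837
105 (array([548.5, 205.2,  35. ]), 96)
110 (array([549.1, 206.9,  32.5]), 134)
115 (array([549.4, 206.2,  33. ]), 85)
[(array([551.2, 210.2]), 151), (array([436.9, 196.3]), 250), (array([421.2, 309.8]), 300), (array([534.9, 326.1]), 315)]
wrist 23281
105 (array([548.8, 210.5,  30.7]), 2533)
110 (array([548.8, 210.6,  30.5]), 2479)
115 (array([548.8, 208.8,  30.8]), 4986)
[(array([547.7, 208.7]), 1576), (array([434.5, 195.5]), 2232), (array([418.9, 308.7]), 2542), (array([532. , 324.3]), 3964)]
```

Emit:
{"op": "servo_tool", "data": {"rows": [{"slide": [0, 0, 0], "twist": [0, 0, 0]}, {"slide": [0, 0, 0], "twist": [0, 0, 0]}, {"slide": [0, 0, 0], "twist": [0, 0, 0]}, {"slide": [0, 0, 0], "twist": [0, 0, 0]}, {"slide": [0, 0, 0], "twist": [0, 0, 0]}, {"slide": [0, 0, 0], "twist": [0, 0, 0]}, {"slide": [0, 0, 0], "twist": [0, 0, 0]}, {"slide": [0, 0, 0], "twist": [0, 0, 0]}]}}

```text
time_s: 17.6
position: [550.0, 210.9, 42.2]
tcp_rot: [-3.141, 0.0, 1.571]
ft_force: [0.2, -0.1, -2.0]
grip_width: 63.8
finger_force: 67.5
```

Run:
```python
from h import *
s=arm.read_state(); t=s['position']; print(t,s['grip_width'],s['finger_force'])
for c,X in grab().items():
    for z0 in (110,): print(c,circ(band(X,(550,211),42,z0-5,z0+6)), band(X,(550,211),42,105,125)[:,2].max())
    print([circ(band(X,q,34,25,33),27.7) for q in [(550,212),(437,196),(421,308),(535,324)]])
```

```text
[549.97635441 210.87367229  42.16637197] 63.829432588175905 67.459670008393
top (array([550.8, 206.5,  30.3]), 42) 121.28231659644916
[(array([552.1, 211.1]), 58), (array([436.8, 193.3]), 185), (None, 0), (None, 0)]
side (array([551.3, 209. ,  33. ]), 165) 124.9848846670111
[(array([551.4, 210.2]), 142), (array([436.8, 196.5]), 255), (array([421.3, 310. ]), 305), (array([535. , 325.8]), 323)]
wrist (array([549.6, 211.4,  30.4]), 4840) 124.99032030570876
[(array([547.9, 208.8]), 1494), (array([434.6, 195.6]), 2205), (array([418.9, 308.8]), 2517), (array([532. , 324.4]), 4073)]
```

Emit:
{"op": "servo_tool", "data": {"rows": [{"slide": [0, -0.001, 0.02], "twist": [0, 0, 0]}, {"slide": [0, 0, 0.012], "twist": [0, 0, 0]}, {"slide": [0, 0, 0.005], "twist": [0, 0, 0]}, {"slide": [0, 0, 0], "twist": [0, 0, 0]}, {"slide": [0, 0, 0.0025], "twist": [0, 0, 0]}, {"slide": [0, 0, 0], "twist": [0, 0, 0]}, {"slide": [0, 0, 0], "twist": [0, 0, 0]}, {"slide": [0, 0, 0], "twist": [0, 0, 0]}]}}

```text
time_s: 18.55
position: [549.6, 211.0, 3.3]
tcp_rot: [3.141, -0.0, 1.57]
ft_force: [0.3, 0.2, -1.8]
grip_width: 63.9
finger_force: 67.5
```

Emit:
{"op": "servo_tool", "data": {"rows": [{"slide": [0, 0, 0.0015], "twist": [0, 0, 0]}, {"slide": [0, 0, 0], "twist": [0, 0, 0]}, {"slide": [0, 0, 0], "twist": [0, 0, 0]}, {"slide": [0, 0, 0], "twist": [0, 0, 0]}, {"slide": [0, 0, 0], "twist": [0, 0, 0]}, {"slide": [0, 0, 0], "twist": [0, 0, 0]}, {"slide": [0, 0, 0], "twist": [0, 0, 0]}, {"slide": [0, 0, 0], "twist": [0, 0, 0]}]}}

```text
time_s: 19.35
position: [549.6, 211.2, 2.5]
tcp_rot: [3.14, -0.001, 1.571]
ft_force: [-2.3, 0.7, 6.2]
grip_width: 63.9
finger_force: 68.3
```

Emit:
{"op": "servo_tool", "data": {"rows": [{"slide": [0, 0, 0], "twist": [0, 0, 0]}, {"slide": [0, 0, 0], "twist": [0, 0, 0]}, {"slide": [0, 0, 0], "twist": [0, 0, 0]}, {"slide": [0, 0, 0], "twist": [0, 0, 0]}, {"slide": [0, 0, 0], "twist": [0, 0, 0]}, {"slide": [0, 0, -0.02], "twist": [0, 0, 0]}, {"slide": [0, 0, -0.04], "twist": [0, 0, 0]}, {"slide": [0, 0, -0.04], "twist": [0, 0, 0]}], "jaw": 0}}

```text
time_s: 20.15
position: [547.9, 210.5, 101.1]
tcp_rot: [-3.139, 0.001, 1.571]
ft_force: [0.7, -0.5, 0.4]
grip_width: 85.5
finger_force: 0.0
```

Run:
```python
from h import *
s=arm.read_state(); t=s['position']; print(t,s['grip_width'],s['finger_force'])
G=grab()
for c,X in G.items():
    print(c,'cup1',circ(band(X,(550,211),42,70,82)), np.percentile(band(X,(550,211),42,66,90)[:,2],[5,95]))
for c in('top','side'):
    X=G[c]; print(c,'c2',circ(band(X,(446,-261),45,52,62)),'c3',circ(band(X,(661,-153),45,44,54)))
    for n,q in [('LL1',(657,-35)),('LL2',(437,-154)),('SL1',(545,-377)),('SL2',(438,-381))]: 
        k=band(X,q,30,33,50); print(n,k.mean(0).round(1),len(k))
```

```text
[547.92719328 210.53305186 101.10929399] 85.46445502231764 0.0
top cup1 (array([548.8, 209.8,  30.4]), 85) [67.96256719 80.80730718]
side cup1 (array([549.1, 213.5,  30.7]), 232) [67.49379301 77.55328244]
wrist cup1 (array([546.3, 212.8,  30.6]), 1892) [67.4207595  77.29076688]
top c2 (array([ 445.9, -262.5,   30.8]), 126) c3 (array([ 661. , -154.8,   23.8]), 96)
LL1 [656.4 -37.7  41.5] 44
LL2 [ 437.2 -156.6   40.2] 46
SL1 [ 544.6 -378.8   39.9] 51
SL2 [ 436.9 -383.2   40.8] 50
side c2 (None, 0) c3 (None, 0)
LL1 [nan nan nan] 0
LL2 [ 435.2 -146.5   37.3] 21
SL1 [nan nan nan] 0
SL2 [nan nan nan] 0<stdin>:9: RuntimeWarning: Mean of empty slice.
  ret = um.true_divide(
```

Cup1 is seated. Next is cup2, the large one at (446.5,−260.8).

Emit:
{"op": "servo_tool", "data": {"rows": [{"slide": [-0.0429, -0.0094, 0], "twist": [0, 0, 0]}, {"slide": [-0.0429, -0.0094, 0], "twist": [0, 0, 0]}, {"slide": [-0.0429, -0.0094, 0], "twist": [0, 0, 0]}, {"slide": [-0.0429, -0.0094, 0], "twist": [0, 0, 0]}, {"slide": [-0.0429, -0.0094, 0], "twist": [0, 0, 0]}, {"slide": [-0.0429, -0.0094, 0], "twist": [0, 0, 0]}, {"slide": [-0.0429, -0.0094, 0], "twist": [0, 0, 0]}, {"slide": [-0.0429, -0.0094, 0], "twist": [0, 0, 0]}]}}

```text
time_s: 21.1
position: [472.1, -133.4, 99.9]
tcp_rot: [-3.139, -0.001, 1.571]
ft_force: [0.3, -0.2, -0.5]
grip_width: 85.2
finger_force: 0.0
```

Emit:
{"op": "servo_tool", "data": {"rows": [{"slide": [-0.0429, -0.0094, 0], "twist": [0, 0, 0]}, {"slide": [-0.0429, -0.0094, 0], "twist": [0, 0, 0]}, {"slide": [-0.0429, -0.0094, 0], "twist": [0, 0, 0]}, {"slide": [0, 0, 0.025], "twist": [0, 0, 0]}, {"slide": [0, 0, 0], "twist": [0, 0, 0]}, {"slide": [0, 0, 0], "twist": [0, 0, 0]}, {"slide": [0, 0, 0], "twist": [0, 0, 0]}, {"slide": [0, 0, 0], "twist": [0, 0, 0]}]}}

```text
time_s: 21.9
position: [446.3, -260.4, 77.0]
tcp_rot: [3.141, 0.001, 1.572]
ft_force: [-0.2, 0.3, 0.1]
grip_width: 85.5
finger_force: 0.0
```

Run:
```python
from h import *
s=arm.read_state(); print(s['position'],s['grip_width'])
for c,X in grab().items():
    print(c,'c2',circ(band(X,(446,-261),45,52,62)),'c3',circ(band(X,(661,-153),45,44,54)))
    for n,q in [('LL1',(657,-35)),('LL2',(437,-154)),('SL1',(545,-377)),('SL2',(438,-381))]: 
        k=band(X,q,30,33,50); print(n,k.mean(0).round(1) if len(k) else 0,len(k),end=' ')
```

```text
[ 446.30215451 -260.3969248    76.97280552] 85.52971783219117
top c2 (None, 5) c3 (array([ 660.7, -155. ,   23.8]), 92)
LL1 [657.1 -37.6  40.7] 42 LL2 [ 437.3 -156.7   40.4] 45 SL1 0 0 SL2 [ 442.3 -376.6   40.5] 4 side c2 (array([ 446.9, -259.1,   31. ]), 136) c3 (array([ 661.5, -151.5,   23.6]), 107)
LL1 [658.2 -33.   39.2] 61 LL2 [ 438.  -152.8   38.8] 55 SL1 [ 545.8 -374.9   39. ] 41 SL2 [ 438.2 -378.8   39.1] 39 wrist c2 (array([ 443.5, -260.7,   30.6]), 2176) c3 (array([ 656.9, -154. ,   23.6]), 751)
LL1 0 0 LL2 [ 435.  -156.    40.4] 757 SL1 0 0 SL2 [ 436.3 -375.2   37.5] 167
```

Still in place and aligned. I'll descend, grip, lift and carry to seat1 (436.9,195).

Emit:
{"op": "servo_tool", "data": {"rows": [{"slide": [-0.0003, -0.0005, 0.035], "twist": [0, 0, 0]}, {"slide": [0, 0, 0.035], "twist": [0, 0, 0]}, {"slide": [0, 0, 0.02], "twist": [0, 0, 0]}, {"slide": [0, 0, 0.0045], "twist": [0, 0, 0]}, {"slide": [0, 0, 0], "twist": [0, 0, 0]}, {"slide": [0, 0, 0], "twist": [0, 0, 0]}, {"slide": [0, 0, 0], "twist": [0, 0, 0]}, {"slide": [0, 0, 0], "twist": [0, 0, 0]}]}}

```text
time_s: 22.85
position: [446.1, -262.1, -16.8]
tcp_rot: [3.139, 0.002, 1.571]
ft_force: [0.8, -0.5, -0.0]
grip_width: 85.3
finger_force: 0.0
```

Emit:
{"op": "servo_tool", "data": {"rows": [{"slide": [0, 0, 0], "twist": [0, 0, 0]}, {"slide": [0, 0, 0], "twist": [0, 0, 0]}, {"slide": [0, 0, 0], "twist": [0, 0, 0]}, {"slide": [0, 0, 0], "twist": [0, 0, 0]}, {"slide": [0, 0, 0], "twist": [0, 0, 0]}, {"slide": [0, 0, 0], "twist": [0, 0, 0]}, {"slide": [0, 0, 0], "twist": [0, 0, 0]}, {"slide": [0, 0, 0], "twist": [0, 0, 0]}], "jaw": 1, "grip_force": 60}}

```text
time_s: 23.65
position: [445.5, -261.8, -16.9]
tcp_rot: [3.141, 0.001, 1.571]
ft_force: [-1.8, 0.8, 6.9]
grip_width: 65.7
finger_force: 64.7
```

Emit:
{"op": "servo_tool", "data": {"rows": [{"slide": [0, 0, -0.04], "twist": [0, 0, 0]}, {"slide": [0, 0, -0.04], "twist": [0, 0, 0]}, {"slide": [0, 0, -0.04], "twist": [0, 0, 0]}, {"slide": [0.0415, -0.0008, 0], "twist": [0, 0, 0]}, {"slide": [0.0415, -0.0008, 0], "twist": [0, 0, 0]}, {"slide": [0.0415, -0.0008, 0], "twist": [0, 0, 0]}, {"slide": [0.0415, -0.0008, 0], "twist": [0, 0, 0]}, {"slide": [0.0415, -0.0008, 0], "twist": [0, 0, 0]}]}}

```text
time_s: 24.45
position: [440.2, -52.1, 101.4]
tcp_rot: [-3.141, -0.0, 1.57]
ft_force: [1.0, 0.1, -1.5]
grip_width: 65.4
finger_force: 68.1
```

Emit:
{"op": "servo_tool", "data": {"rows": [{"slide": [0.0415, -0.0008, 0], "twist": [0, 0, 0]}, {"slide": [0.0415, -0.0008, 0], "twist": [0, 0, 0]}, {"slide": [0.0415, -0.0008, 0], "twist": [0, 0, 0]}, {"slide": [0.0415, -0.0008, 0], "twist": [0, 0, 0]}, {"slide": [0.0415, -0.0008, 0], "twist": [0, 0, 0]}, {"slide": [0.0415, -0.0008, 0], "twist": [0, 0, 0]}, {"slide": [0, 0, 0], "twist": [0, 0, 0]}, {"slide": [0, 0, 0], "twist": [0, 0, 0]}]}}

```text
time_s: 25.25
position: [435.4, 195.7, 101.2]
tcp_rot: [-3.14, 0.001, 1.573]
ft_force: [1.2, -0.1, -2.7]
grip_width: 65.9
finger_force: 68.1
```

Emit:
{"op": "servo_tool", "data": {"rows": [{"slide": [0, 0, 0.04], "twist": [0, 0, 0]}, {"slide": [0, 0, 0.03], "twist": [0, 0, 0]}, {"slide": [0, 0, 0.01], "twist": [0, 0, 0]}, {"slide": [0, 0, 0], "twist": [0, 0, 0]}, {"slide": [0, 0, 0], "twist": [0, 0, 0]}, {"slide": [0, 0, 0], "twist": [0, 0, 0]}, {"slide": [0, 0, 0], "twist": [0, 0, 0]}, {"slide": [0, 0, 0], "twist": [0, 0, 0]}]}}

```text
time_s: 26.05
position: [437.4, 195.4, 22.9]
tcp_rot: [3.139, -0.001, 1.571]
ft_force: [-0.0, -0.0, -3.2]
grip_width: 65.5
finger_force: 68.1
```

Emit:
{"op": "servo_tool", "data": {"rows": [{"slide": [0, 0, 0.012], "twist": [0, 0, 0]}, {"slide": [0, 0, 0.006], "twist": [0, 0, 0]}, {"slide": [0, 0, 0.002], "twist": [0, 0, 0]}, {"slide": [0, 0, 0.001], "twist": [0, 0, 0]}, {"slide": [0, 0, 0], "twist": [0, 0, 0]}, {"slide": [0, 0, 0], "twist": [0, 0, 0]}, {"slide": [0, 0, 0], "twist": [0, 0, 0]}, {"slide": [0, 0, 0], "twist": [0, 0, 0]}]}}

```text
time_s: 26.85
position: [435.2, 195.0, 1.9]
tcp_rot: [-3.139, 0.001, 1.571]
ft_force: [-7.1, -2.8, 14.7]
grip_width: 65.8
finger_force: 69.3
```

Emit:
{"op": "servo_tool", "data": {"rows": [{"slide": [0, 0, 0], "twist": [0, 0, 0]}, {"slide": [0, 0, 0], "twist": [0, 0, 0]}, {"slide": [0, 0, 0], "twist": [0, 0, 0]}, {"slide": [0, 0, 0], "twist": [0, 0, 0]}, {"slide": [0, 0, 0], "twist": [0, 0, 0]}, {"slide": [0, 0, -0.02], "twist": [0, 0, 0]}, {"slide": [0, 0, -0.04], "twist": [0, 0, 0]}, {"slide": [0, 0, -0.04], "twist": [0, 0, 0]}], "jaw": 0}}

```text
time_s: 27.65
position: [435.2, 194.9, 100.9]
tcp_rot: [-3.139, 0.001, 1.57]
ft_force: [0.2, 0.4, 0.0]
grip_width: 85.7
finger_force: 0.0
```

Run:
```python
from h import *
s=arm.read_state(); print(s['position'],s['grip_width'])
for c,X in grab().items():
    for n,q in [('cup1',(549,212)),('cup2',(437,195))]:
        B=band(X,q,42,66,90); print(c,n,circ(band(X,q,42,70,82)), np.percentile(B[:,2],[95]) if len(B) else 0)
    print('c3',circ(band(X,(661,-153),45,44,54)))
```

```text
[435.18807748 194.86088755 100.88150755] 85.69380885709231
top cup1 (array([548.9, 209.6,  30.4]), 87) [80.1654113]
top cup2 (array([435.9, 193.1,  30.9]), 71) [78.17672105]
c3 (array([ 660.4, -154.8,   23.9]), 99)
side cup1 (array([549.1, 213.6,  30.8]), 240) [77.45805285]
side cup2 (array([436.2, 196.3,  30.8]), 229) [76.6282481]
c3 (array([ 661.4, -151.8,   24.1]), 111)
wrist cup1 (array([545.5, 212.6,  30.5]), 1769) [77.17846264]
wrist cup2 (array([433.1, 195.4,  30.7]), 1963) [76.25680934]
c3 (None, 0)
```

Cup2 is seated. Next is the small cup3 at (661,−153).

Emit:
{"op": "servo_tool", "data": {"rows": [{"slide": [-0.0387, 0.0249, 0], "twist": [0, 0, 0]}, {"slide": [-0.0387, 0.0249, 0], "twist": [0, 0, 0]}, {"slide": [-0.0387, 0.0249, 0], "twist": [0, 0, 0]}, {"slide": [-0.0387, 0.0249, 0], "twist": [0, 0, 0]}, {"slide": [-0.0387, 0.0249, 0], "twist": [0, 0, 0]}, {"slide": [-0.0387, 0.0249, 0], "twist": [0, 0, 0]}, {"slide": [-0.0387, 0.0249, 0], "twist": [0, 0, 0]}, {"slide": [-0.0387, 0.0249, 0], "twist": [0, 0, 0]}]}}

```text
time_s: 28.6
position: [634.9, -115.8, 98.3]
tcp_rot: [-3.138, -0.001, 1.57]
ft_force: [0.3, 0.6, 0.7]
grip_width: 85.2
finger_force: 0.0
```

Emit:
{"op": "servo_tool", "data": {"rows": [{"slide": [-0.0387, 0.0249, 0], "twist": [0, 0, 0]}, {"slide": [0, 0, 0.025], "twist": [0, 0, 0]}, {"slide": [0, 0, 0], "twist": [0, 0, 0]}, {"slide": [0, 0, 0], "twist": [0, 0, 0]}, {"slide": [0, 0, 0], "twist": [0, 0, 0]}, {"slide": [0, 0, 0], "twist": [0, 0, 0]}, {"slide": [0, 0, 0], "twist": [0, 0, 0]}, {"slide": [0, 0, 0], "twist": [0, 0, 0]}]}}

```text
time_s: 29.4
position: [660.8, -152.8, 76.7]
tcp_rot: [3.14, 0.0, 1.571]
ft_force: [0.5, -0.2, -0.3]
grip_width: 85.4
finger_force: 0.0
```

Run:
```python
from h import *
s=arm.read_state(); print(s['position'],s['grip_width'])
for c,X in grab().items():
    print(c,'c3',circ(band(X,(661,-153),45,44,54)))
    for n,q in [('LL1',(657,-35)),('LL2',(437,-154)),('SL1',(545,-377)),('SL2',(438,-381))]: 
        k=band(X,q,30,33,50); print(n,k.mean(0).round(1) if len(k) else 0,len(k),end=' ')
```

```text
[ 660.77344964 -152.77064402   76.7371913 ] 85.35181439951191
top c3 (None, 0)
LL1 [662.9 -31.9  40.9] 6 LL2 [ 434.9 -164.7   40.9] 5 SL1 [ 544.8 -378.7   40.3] 50 SL2 [ 437.4 -383.5   39.8] 49 side c3 (array([ 661.8, -151.9,   23.9]), 101)
LL1 [658.2 -33.2  39.4] 60 LL2 [ 438. -153.   39.] 53 SL1 [ 545.8 -375.5   39.2] 37 SL2 [ 438.7 -379.1   38.8] 40 wrist c3 (array([ 658.6, -153.2,   23.7]), 1545)
LL1 [655.3 -36.3  40.3] 775 LL2 [ 437.6 -154.8   39.4] 371 SL1 0 0 SL2 [ 444.1 -385.3   37.8] 17
```

Emit:
{"op": "servo_tool", "data": {"rows": [{"slide": [0, 0, 0.035], "twist": [0, 0, 0]}, {"slide": [0, 0, 0.035], "twist": [0, 0, 0]}, {"slide": [0, 0, 0.02], "twist": [0, 0, 0]}, {"slide": [0, 0, 0.008], "twist": [0, 0, 0]}, {"slide": [0, 0, 0], "twist": [0, 0, 0]}, {"slide": [0, 0, 0], "twist": [0, 0, 0]}, {"slide": [0, 0, 0], "twist": [0, 0, 0]}, {"slide": [0, 0, 0], "twist": [0, 0, 0]}]}}

```text
time_s: 30.35
position: [661.8, -153.7, -20.3]
tcp_rot: [3.139, 0.001, 1.571]
ft_force: [0.2, -0.1, 0.2]
grip_width: 85.5
finger_force: 0.0
```

Emit:
{"op": "servo_tool", "data": {"rows": [{"slide": [0, 0, 0], "twist": [0, 0, 0]}, {"slide": [0, 0, 0], "twist": [0, 0, 0]}, {"slide": [0, 0, 0], "twist": [0, 0, 0]}, {"slide": [0, 0, 0], "twist": [0, 0, 0]}, {"slide": [0, 0, 0], "twist": [0, 0, 0]}, {"slide": [0, 0, 0], "twist": [0, 0, 0]}, {"slide": [0, 0, 0], "twist": [0, 0, 0]}, {"slide": [0, 0, 0], "twist": [0, 0, 0]}], "jaw": 1, "grip_force": 60}}

```text
time_s: 31.15
position: [660.9, -153.4, -21.4]
tcp_rot: [3.141, 0.0, 1.571]
ft_force: [-1.3, 0.7, 5.8]
grip_width: 51.1
finger_force: 62.5
```

Emit:
{"op": "servo_tool", "data": {"rows": [{"slide": [0, 0, -0.04], "twist": [0, 0, 0]}, {"slide": [0, 0, -0.04], "twist": [0, 0, 0]}, {"slide": [0, 0, -0.04], "twist": [0, 0, 0]}, {"slide": [0.0434, -0.0115, 0], "twist": [0, 0, 0]}, {"slide": [0.0434, -0.0115, 0], "twist": [0, 0, 0]}, {"slide": [0.0434, -0.0115, 0], "twist": [0, 0, 0]}, {"slide": [0.0434, -0.0115, 0], "twist": [0, 0, 0]}, {"slide": [0.0434, -0.0115, 0], "twist": [0, 0, 0]}]}}

```text
time_s: 31.95
position: [601.4, 65.5, 96.5]
tcp_rot: [-3.14, -0.0, 1.57]
ft_force: [0.4, 0.5, -1.8]
grip_width: 50.7
finger_force: 63.0
```

Emit:
{"op": "servo_tool", "data": {"rows": [{"slide": [0.0434, -0.0115, 0], "twist": [0, 0, 0]}, {"slide": [0.0434, -0.0115, 0], "twist": [0, 0, 0]}, {"slide": [0.0434, -0.0115, 0], "twist": [0, 0, 0]}, {"slide": [0.0434, -0.0115, 0], "twist": [0, 0, 0]}, {"slide": [0.0434, -0.0115, 0], "twist": [0, 0, 0]}, {"slide": [0.0434, -0.0115, 0], "twist": [0, 0, 0]}, {"slide": [0, 0, 0], "twist": [0, 0, 0]}, {"slide": [0, 0, 0], "twist": [0, 0, 0]}]}}

```text
time_s: 32.75
position: [532.7, 325.0, 96.5]
tcp_rot: [-3.14, 0.001, 1.573]
ft_force: [-0.1, -0.1, -1.3]
grip_width: 50.5
finger_force: 63.1
```

Emit:
{"op": "servo_tool", "data": {"rows": [{"slide": [0, 0, 0.04], "twist": [0, 0, 0]}, {"slide": [0, 0, 0.03], "twist": [0, 0, 0]}, {"slide": [0, 0, 0.01], "twist": [0, 0, 0]}, {"slide": [0, 0, 0], "twist": [0, 0, 0]}, {"slide": [0, 0, 0], "twist": [0, 0, 0]}, {"slide": [0, 0, 0], "twist": [0, 0, 0]}, {"slide": [0, 0, 0], "twist": [0, 0, 0]}, {"slide": [0, 0, 0], "twist": [0, 0, 0]}]}}

```text
time_s: 33.55
position: [535.0, 324.7, 19.2]
tcp_rot: [3.139, -0.001, 1.571]
ft_force: [0.1, -0.2, -1.7]
grip_width: 50.7
finger_force: 63.0
```

Emit:
{"op": "servo_tool", "data": {"rows": [{"slide": [-0.0005, -0.0007, 0.012], "twist": [0, 0, 0]}, {"slide": [0, 0, 0.007], "twist": [0, 0, 0]}, {"slide": [0, 0, 0.003], "twist": [0, 0, 0]}, {"slide": [0, 0, 0.0015], "twist": [0, 0, 0]}, {"slide": [0, 0, 0], "twist": [0, 0, 0]}, {"slide": [0, 0, 0], "twist": [0, 0, 0]}, {"slide": [0, 0, 0], "twist": [0, 0, 0]}, {"slide": [0, 0, 0], "twist": [0, 0, 0]}]}}

```text
time_s: 34.35
position: [532.9, 324.5, -5.3]
tcp_rot: [-3.141, -0.001, 1.571]
ft_force: [-4.5, 2.9, 4.9]
grip_width: 50.8
finger_force: 63.7
```

Emit:
{"op": "servo_tool", "data": {"rows": [{"slide": [0, 0, 0], "twist": [0, 0, 0]}, {"slide": [0, 0, 0], "twist": [0, 0, 0]}, {"slide": [0, 0, 0], "twist": [0, 0, 0]}, {"slide": [0, 0, 0], "twist": [0, 0, 0]}, {"slide": [0, 0, 0], "twist": [0, 0, 0]}, {"slide": [0, 0, -0.02], "twist": [0, 0, 0]}, {"slide": [0, 0, -0.04], "twist": [0, 0, 0]}, {"slide": [0, 0, -0.04], "twist": [0, 0, 0]}], "jaw": 0}}

```text
time_s: 35.15
position: [532.3, 323.1, 94.1]
tcp_rot: [-3.139, 0.001, 1.57]
ft_force: [0.2, 0.4, 0.4]
grip_width: 85.6
finger_force: 0.0
```

Emit:
{"op": "servo_tool", "data": {"rows": [{"slide": [0, 0, -0.04], "twist": [0, 0, 0]}, {"slide": [-0.045, 0, 0], "twist": [0, 0, 0]}, {"slide": [-0.045, 0, 0], "twist": [0, 0, 0]}, {"slide": [-0.045, 0, 0], "twist": [0, 0, 0]}, {"slide": [-0.045, 0, 0], "twist": [0, 0, 0]}, {"slide": [-0.045, 0, 0], "twist": [0, 0, 0]}, {"slide": [-0.045, 0, 0], "twist": [0, 0, 0]}, {"slide": [0, 0, 0], "twist": [0, 0, 0]}]}}

```text
time_s: 35.95
position: [533.5, 48.6, 134.5]
tcp_rot: [3.141, 0.002, 1.564]
ft_force: [-0.1, 0.7, -0.4]
grip_width: 85.3
finger_force: 0.0
```

Run:
```python
from h import *
s=arm.read_state(); print(s['position'],s['grip_width'])
for c,X in grab().items():
    for n,q,h in [('cup1',(549,212),76),('cup2',(437,195),76),('cup3',(534,324),65)]:
        B=band(X,q,42,h-10,90); print(c,n,circ(band(X,q,42,h-6,h+6)), np.percentile(B[:,2],[95]) if len(B) else 0)
    for n,q in [('LL1',(657,-35)),('LL2',(437,-154)),('SL1',(545,-377)),('SL2',(438,-381))]: 
        k=band(X,q,30,33,50); print(n,k.mean(0).round(1) if len(k) else 0,len(k),end=' ')
```

```text
[533.46070363  48.57497491 134.45937622] 85.34353097571707
top cup1 (None, 4) [76.63446955]
top cup2 (None, 0) 0
top cup3 (array([534.4, 323.4,  24. ]), 105) [68.1504841]
LL1 [656.4 -37.4  41.5] 44 LL2 [ 437.1 -156.6   40.5] 46 SL1 [ 544.8 -379.    40.3] 49 SL2 [ 437.2 -383.7   40.2] 49 side cup1 (array([549.1, 213.5,  30.6]), 223) [77.94267279]
side cup2 (array([436.2, 196.2,  30.7]), 232) [76.13631483]
side cup3 (array([534.6, 326.8,  23.7]), 208) [66.08702086]
LL1 [657.9 -33.4  39.2] 60 LL2 [ 438.1 -152.6   39.1] 55 SL1 [ 544.2 -368.7   35.7] 10 SL2 [ 438.6 -380.4   38.6] 37 wrist cup1 (array([546.1, 211.1,  30.5]), 886) [77.85442826]
wrist cup2 (array([433.7, 194. ,  30.6]), 1384) [76.44171935]
wrist cup3 (None, 0) 0
LL1 0 0 LL2 0 0 SL1 0 0 SL2 0 0
```

All three cups are seated. Now the lids, starting with the large lid LL2 at (437.6,−154.6) for cup2.

Emit:
{"op": "servo_tool", "data": {"rows": [{"slide": [-0.0417, -0.0193, 0], "twist": [0, 0, 0]}, {"slide": [-0.0417, -0.0193, 0], "twist": [0, 0, 0]}, {"slide": [-0.0417, -0.0193, 0], "twist": [0, 0, 0]}, {"slide": [-0.0417, -0.0193, 0], "twist": [0, 0, 0]}, {"slide": [-0.0417, -0.0193, 0], "twist": [0, 0, 0]}, {"slide": [0, 0, 0.04], "twist": [0, 0, 0]}, {"slide": [0, 0, 0.035], "twist": [0, 0, 0]}, {"slide": [0, 0, 0], "twist": [0, 0, 0]}]}}

```text
time_s: 36.9
position: [432.5, -151.3, 54.9]
tcp_rot: [-3.132, -0.006, 1.572]
ft_force: [-0.6, 0.8, -1.2]
grip_width: 85.1
finger_force: 0.0
```

Emit:
{"op": "servo_tool", "data": {"rows": [{"slide": [0, 0, 0], "twist": [0, 0, 0]}, {"slide": [0, 0, 0], "twist": [0, 0, 0]}, {"slide": [0, 0, 0], "twist": [0, 0, 0]}, {"slide": [0, 0, 0], "twist": [0, 0, 0]}, {"slide": [0, 0, 0], "twist": [0, 0, 0]}, {"slide": [0, 0, 0], "twist": [0, 0, 0]}, {"slide": [0, 0, 0], "twist": [0, 0, 0]}, {"slide": [0, 0, 0], "twist": [0, 0, 0]}], "jaw": 0.4}}

```text
time_s: 37.7
position: [436.6, -154.7, 59.3]
tcp_rot: [-3.142, 0.0, 1.57]
ft_force: [0.1, 0.5, -0.1]
grip_width: 51.4
finger_force: 0.0
```

Run:
```python
from h import *
s=arm.read_state(); print(s['position'],s['grip_width'])
for c,X in grab().items():
    for n,q in [('LL2',(437,-154))]: 
        k=band(X,q,30,34,50); d=band(X,q,42,8,16); print(c,n,k.mean(0).round(1) if len(k) else 0,len(k),circ(d),cv2.minEnclosingCircle(d[:,:2].astype(np.float32)) if len(d) else 0)
```

```text
[ 436.64662819 -154.74885771   59.30557936] 51.37988033223022
top LL2 [ 435.8 -148.7   41.1] 5 (array([ 439.6, -140. ,   14.7]), 137) ((438.888916015625, -157.52735900878906), 36.3541259765625)
side LL2 [ 438.  -153.    39.1] 53 (array([ 438.6, -155.9,   28.1]), 443) ((438.0426025390625, -154.42564392089844), 39.272457122802734)
wrist LL2 [ 435.  -154.7   40.2] 818 (array([ 434.7, -156.8,   27.7]), 6788) ((434.48785400390625, -155.553955078125), 37.35532760620117)
```

Emit:
{"op": "servo_tool", "data": {"rows": [{"slide": [0, 0.0005, 0.035], "twist": [0, 0, 0]}, {"slide": [0, 0, 0.025], "twist": [0, 0, 0]}, {"slide": [0, 0, 0.013], "twist": [0, 0, 0]}, {"slide": [0, 0, 0.006], "twist": [0, 0, 0]}, {"slide": [0, 0, 0], "twist": [0, 0, 0]}, {"slide": [0, 0, 0], "twist": [0, 0, 0]}, {"slide": [0, 0, 0], "twist": [0, 0, 0]}, {"slide": [0, 0, 0], "twist": [0, 0, 0]}]}}

```text
time_s: 38.65
position: [438.1, -155.2, -18.7]
tcp_rot: [3.14, 0.001, 1.571]
ft_force: [-0.3, 0.2, -1.2]
grip_width: 51.3
finger_force: 0.0
```

Emit:
{"op": "servo_tool", "data": {"rows": [{"slide": [0, 0, 0], "twist": [0, 0, 0]}, {"slide": [0, 0, 0], "twist": [0, 0, 0]}, {"slide": [0, 0, 0], "twist": [0, 0, 0]}, {"slide": [0, 0, 0], "twist": [0, 0, 0]}, {"slide": [0, 0, 0], "twist": [0, 0, 0]}, {"slide": [0, 0, 0], "twist": [0, 0, 0]}, {"slide": [0, 0, 0], "twist": [0, 0, 0]}, {"slide": [0, 0, 0], "twist": [0, 0, 0]}], "jaw": 1, "grip_force": 60}}

```text
time_s: 39.45
position: [437.5, -155.1, -18.6]
tcp_rot: [3.141, 0.001, 1.571]
ft_force: [-3.6, 1.1, 8.5]
grip_width: 17.8
finger_force: 59.6
```

Emit:
{"op": "servo_tool", "data": {"rows": [{"slide": [0, 0, -0.04], "twist": [0, 0, 0]}, {"slide": [0, 0, -0.04], "twist": [0, 0, 0]}, {"slide": [0, 0, -0.04], "twist": [0, 0, 0]}, {"slide": [0.0437, -0.0002, 0], "twist": [0, 0, 0]}, {"slide": [0.0437, -0.0002, 0], "twist": [0, 0, 0]}, {"slide": [0.0437, -0.0002, 0], "twist": [0, 0, 0]}, {"slide": [0.0437, -0.0002, 0], "twist": [0, 0, 0]}, {"slide": [0.0437, -0.0002, 0], "twist": [0, 0, 0]}]}}

```text
time_s: 40.25
position: [435.8, 65.4, 100.4]
tcp_rot: [3.141, 0.0, 1.57]
ft_force: [0.4, -0.5, -1.6]
grip_width: 18.4
finger_force: 59.1
```

Emit:
{"op": "servo_tool", "data": {"rows": [{"slide": [0.0437, -0.0002, 0], "twist": [0, 0, 0]}, {"slide": [0.0437, -0.0002, 0], "twist": [0, 0, 0]}, {"slide": [0.0435, -0.0001, 0], "twist": [0, 0, 0]}, {"slide": [0, 0, 0], "twist": [0, 0, 0]}, {"slide": [0, 0, 0.02], "twist": [0, 0, 0]}, {"slide": [0, 0, 0.01], "twist": [0, 0, 0]}, {"slide": [0, 0, 0], "twist": [0, 0, 0]}, {"slide": [0, 0, 0], "twist": [0, 0, 0]}]}}

```text
time_s: 41.05
position: [435.6, 194.0, 70.1]
tcp_rot: [-3.141, 0.0, 1.569]
ft_force: [0.3, 0.4, -1.3]
grip_width: 17.9
finger_force: 59.3
```

Emit:
{"op": "servo_tool", "data": {"rows": [{"slide": [0, 0, 0], "twist": [0, 0, 0]}, {"slide": [0, 0, 0], "twist": [0, 0, 0]}, {"slide": [0, 0, 0], "twist": [0, 0, 0]}, {"slide": [0, 0, 0], "twist": [0, 0, 0]}, {"slide": [0, 0, 0], "twist": [0, 0, 0]}, {"slide": [0, 0, 0], "twist": [0, 0, 0]}, {"slide": [0, 0, 0], "twist": [0, 0, 0]}, {"slide": [0, 0, 0], "twist": [0, 0, 0]}]}}

```text
time_s: 41.85
position: [435.7, 194.7, 70.2]
tcp_rot: [-3.142, 0.0, 1.571]
ft_force: [0.0, -0.1, -0.5]
grip_width: 17.9
finger_force: 59.3
```

```bash
cat >> h.py <<'E'
def disc(X,q,z0,z1):
    d=band(X,q,48,z0,z1)
    if len(d)<30: return None
    (a,b),r=cv2.minEnclosingCircle(d[:,:2].astype(np.float32)); C=np.c_[d[:,:2]-d[:,:2].mean(0),np.ones(len(d))]
    return round(a,1),round(b,1),round(r,1),len(d),'slope',np.linalg.lstsq(C,d[:,2],rcond=None)[0].round(3)
E
python3 - <<'E'
from h import *
s=arm.read_state(); print(s['position'],s['grip_width'],s['finger_force'])
q=(436,194.5); G=grab(); np.savez('g1.npz',**G)
for c,X in G.items(): print(c,'disc',disc(X,q,92,107),'cup',circ(band(X,q,42,70,81)))
p,_=arm.read_camera('side'); save(cv2.resize(p[270:400,170:330],None,fx=4,fy=4),'s3.png')
E
```

```text
[435.73832937 194.70904204  70.24352445] 17.925909655779108 59.25398055464029
top disc (437.1, 183.9, 34.9, 263, 'slope', array([ 2.00000e-03, -5.00000e-03,  1.01688e+02])) cup (array([436.6, 193.9,  33.1]), 14)
side disc (438.6, 196.4, 37.2, 605, 'slope', array([-1.00000e-03, -1.30000e-02,  1.00253e+02])) cup (array([436.5, 195.2,  31.8]), 101)
wrist disc (435.3, 193.9, 37.3, 8816, 'slope', array([-2.00000e-03, -1.00000e-02,  1.01365e+02])) cup (array([433.9, 191.9,  35.2]), 338)
```

View pics/s3.png

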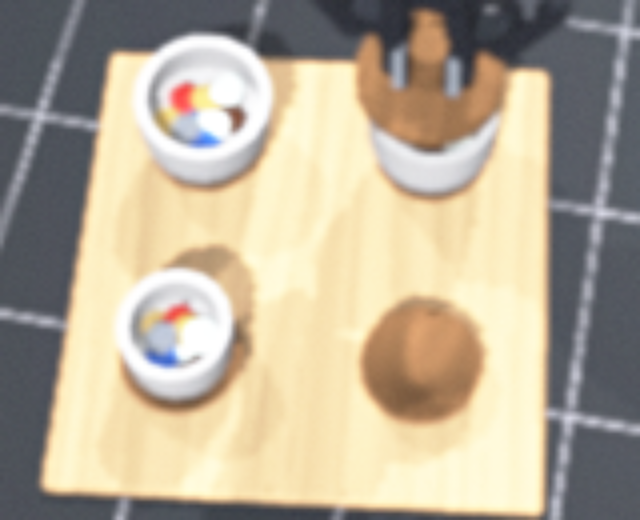

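The side crop shows both large cups and the small cup seated, with the lid level above cup2 at about (430,75). Relative to the cup it sits roughly 1.5–2 mm too far in +x, so I'll correct that while lowering.

Emit:
{"op": "servo_tool", "data": {"rows": [{"slide": [0, -0.0015, 0.008], "twist": [0, 0, 0]}, {"slide": [0, 0, 0.005], "twist": [0, 0, 0]}, {"slide": [0, 0, 0.004], "twist": [0, 0, 0]}, {"slide": [0, 0, 0.002], "twist": [0, 0, 0]}, {"slide": [0, 0, 0.001], "twist": [0, 0, 0]}, {"slide": [0, 0, 0], "twist": [0, 0, 0]}, {"slide": [0, 0, 0], "twist": [0, 0, 0]}, {"slide": [0, 0, 0], "twist": [0, 0, 0]}]}}

```text
time_s: 42.85
position: [434.4, 194.7, 50.4]
tcp_rot: [3.141, -0.0, 1.571]
ft_force: [0.7, -0.0, -0.7]
grip_width: 18.2
finger_force: 59.3
```

Emit:
{"op": "servo_tool", "data": {"rows": [{"slide": [0, 0, 0.001], "twist": [0, 0, 0]}, {"slide": [0, 0, 0], "twist": [0, 0, 0]}, {"slide": [0, 0, 0], "twist": [0, 0, 0]}, {"slide": [0, 0, 0], "twist": [0, 0, 0]}, {"slide": [0, 0, 0], "twist": [0, 0, 0]}, {"slide": [0, 0, 0], "twist": [0, 0, 0]}, {"slide": [0, 0, 0], "twist": [0, 0, 0]}, {"slide": [0, 0, 0], "twist": [0, 0, 0]}]}}

```text
time_s: 43.65
position: [434.8, 194.9, 49.8]
tcp_rot: [3.141, -0.0, 1.571]
ft_force: [-1.5, -0.6, 5.6]
grip_width: 18.7
finger_force: 60.5
```

Emit:
{"op": "servo_tool", "data": {"rows": [{"slide": [0, 0, 0], "twist": [0, 0, 0]}, {"slide": [0, 0, 0], "twist": [0, 0, 0]}, {"slide": [0, 0, 0], "twist": [0, 0, 0]}, {"slide": [0, 0, 0], "twist": [0, 0, 0]}, {"slide": [0, 0, 0], "twist": [0, 0, 0]}, {"slide": [0, 0, 0], "twist": [0, 0, 0]}, {"slide": [0, 0, -0.03], "twist": [0, 0, 0]}, {"slide": [0, 0, -0.04], "twist": [0, 0, 0]}], "jaw": 0.4}}

```text
time_s: 44.45
position: [431.7, 194.0, 117.6]
tcp_rot: [-3.135, 0.002, 1.571]
ft_force: [1.0, -0.6, 0.6]
grip_width: 51.5
finger_force: 0.0
```

Run:
```python
from h import *
s=arm.read_state(); print(s['position'],s['grip_width'],s['finger_force'])
q=(436,194.5); G=grab()
for c,X in G.items():
    print(c,'disc',disc(X,q,74,87)); k=band(X,q,25,98,115); print(k.mean(0) if len(k) else 0)
    for n,q2 in [('LL1',(657,-35)),('SL1',(545,-377)),('SL2',(438,-381))]: 
        k=band(X,q2,30,33,50); print(n,k.mean(0).round(1) if len(k) else 0,len(k),end=' ')
```

```text
[431.65758883 194.01337796 117.61517138] 51.510046775058754 0.0
top disc (437.2, 191.2, 37.3, 390, 'slope', array([8.0000e-03, 1.4000e-02, 8.1247e+01]))
[436.27334001 191.76371052 108.33712934]
LL1 [656.7 -37.7  40.7] 44 SL1 [ 545.2 -378.6   40.4] 49 SL2 [ 437.3 -383.4   40.5] 49 side disc (437.2, 194.7, 38.2, 873, 'slope', array([9.000e-03, 0.000e+00, 8.012e+01]))
[436.75795256 196.62059202 106.55871079]
LL1 [658.1 -33.   39.6] 60 SL1 0 0 SL2 0 0 wrist disc (433.9, 194.2, 37.3, 6953, 'slope', array([3.0000e-03, 1.0000e-03, 8.0997e+01]))
[434.25336549 195.39221841 108.0430757 ]
LL1 0 0 SL1 0 0 SL2 0 0
```

Lid 1 is down and level. Next is LL1 at (657.2,−35.4).

Emit:
{"op": "servo_tool", "data": {"rows": [{"slide": [-0.0329, 0.03175, 0], "twist": [0, 0, 0]}, {"slide": [-0.0329, 0.03175, 0], "twist": [0, 0, 0]}, {"slide": [-0.0329, 0.03175, 0], "twist": [0, 0, 0]}, {"slide": [-0.0329, 0.03175, 0], "twist": [0, 0, 0]}, {"slide": [-0.0329, 0.03175, 0], "twist": [0, 0, 0]}, {"slide": [-0.0329, 0.03175, 0], "twist": [0, 0, 0]}, {"slide": [-0.0329, 0.03175, 0], "twist": [0, 0, 0]}, {"slide": [0, 0, 0.03], "twist": [0, 0, 0]}]}}

```text
time_s: 45.4
position: [663.9, -41.7, 92.9]
tcp_rot: [3.129, 0.004, 1.566]
ft_force: [1.1, 1.1, 0.8]
grip_width: 51.2
finger_force: 0.0
```

Emit:
{"op": "servo_tool", "data": {"rows": [{"slide": [0, 0, 0.03], "twist": [0, 0, 0]}, {"slide": [0, 0, 0], "twist": [0, 0, 0]}, {"slide": [0, 0, 0], "twist": [0, 0, 0]}, {"slide": [0, 0, 0], "twist": [0, 0, 0]}, {"slide": [0, 0, 0], "twist": [0, 0, 0]}, {"slide": [0, 0, 0], "twist": [0, 0, 0]}, {"slide": [0, 0, 0], "twist": [0, 0, 0]}, {"slide": [0, 0, 0], "twist": [0, 0, 0]}]}}

```text
time_s: 46.2
position: [656.8, -35.6, 60.0]
tcp_rot: [3.141, 0.0, 1.571]
ft_force: [-0.9, -0.1, -0.6]
grip_width: 51.3
finger_force: 0.0
```

Run:
```python
from h import *
s=arm.read_state(); print(s['position'],s['grip_width'])
for c,X in grab().items():
    for n,q in [('LL1',(657,-35))]: 
        k=band(X,q,30,34,50); print(c,n,k.mean(0).round(1) if len(k) else 0,len(k),disc(X,q,8,16))
```

```text
[656.7936417  -35.62928403  59.97943293] 51.29206338934195
top LL1 0 0 None
side LL1 [658.1 -33.5  39.6] 58 (658.8, -33.3, 39.3, 494, 'slope', array([3.0000e-03, 1.0000e-03, 1.2026e+01]))
wrist LL1 [655.4 -34.7  40.2] 811 (655.0, -35.7, 37.4, 6813, 'slope', array([-1.0000e-03, -3.0000e-03,  1.2514e+01]))
```

Emit:
{"op": "servo_tool", "data": {"rows": [{"slide": [0.0005, 0, 0.035], "twist": [0, 0, 0]}, {"slide": [0, 0, 0.025], "twist": [0, 0, 0]}, {"slide": [0, 0, 0.013], "twist": [0, 0, 0]}, {"slide": [0, 0, 0.006], "twist": [0, 0, 0]}, {"slide": [0, 0, 0], "twist": [0, 0, 0]}, {"slide": [0, 0, 0], "twist": [0, 0, 0]}, {"slide": [0, 0, 0], "twist": [0, 0, 0]}, {"slide": [0, 0, 0], "twist": [0, 0, 0]}]}}

```text
time_s: 47.15
position: [657.7, -35.4, -18.3]
tcp_rot: [3.139, 0.0, 1.571]
ft_force: [0.4, -0.1, -0.6]
grip_width: 51.2
finger_force: 0.0
```

Emit:
{"op": "servo_tool", "data": {"rows": [{"slide": [0, 0, 0], "twist": [0, 0, 0]}, {"slide": [0, 0, 0], "twist": [0, 0, 0]}, {"slide": [0, 0, 0], "twist": [0, 0, 0]}, {"slide": [0, 0, 0], "twist": [0, 0, 0]}, {"slide": [0, 0, 0], "twist": [0, 0, 0]}, {"slide": [0, 0, 0], "twist": [0, 0, 0]}, {"slide": [0, 0, 0], "twist": [0, 0, 0]}, {"slide": [0, 0, 0], "twist": [0, 0, 0]}], "jaw": 1, "grip_force": 60}}

```text
time_s: 47.95
position: [657.2, -35.3, -18.5]
tcp_rot: [3.14, 0.0, 1.571]
ft_force: [-1.6, -0.6, 5.2]
grip_width: 18.3
finger_force: 59.9
```

Emit:
{"op": "servo_tool", "data": {"rows": [{"slide": [0, 0, -0.04], "twist": [0, 0, 0]}, {"slide": [0, 0, -0.04], "twist": [0, 0, 0]}, {"slide": [0, 0, -0.04], "twist": [0, 0, 0]}, {"slide": [0.0412, -0.0182, 0], "twist": [0, 0, 0]}, {"slide": [0.0412, -0.0182, 0], "twist": [0, 0, 0]}, {"slide": [0.0412, -0.0182, 0], "twist": [0, 0, 0]}, {"slide": [0.0412, -0.0182, 0], "twist": [0, 0, 0]}, {"slide": [0.0412, -0.0182, 0], "twist": [0, 0, 0]}]}}

```text
time_s: 48.75
position: [564.2, 172.3, 99.8]
tcp_rot: [-3.141, -0.0, 1.57]
ft_force: [0.7, 0.1, -0.7]
grip_width: 18.0
finger_force: 59.0
```

Emit:
{"op": "servo_tool", "data": {"rows": [{"slide": [0.041, -0.0182, 0], "twist": [0, 0, 0]}, {"slide": [0, 0, 0], "twist": [0, 0, 0]}, {"slide": [0, 0, 0.02], "twist": [0, 0, 0]}, {"slide": [0, 0, 0.01], "twist": [0, 0, 0]}, {"slide": [0, 0, 0], "twist": [0, 0, 0]}, {"slide": [0, 0, 0], "twist": [0, 0, 0]}, {"slide": [0, 0, 0], "twist": [0, 0, 0]}, {"slide": [0, 0, 0], "twist": [0, 0, 0]}]}}

```text
time_s: 49.55
position: [548.2, 211.6, 71.1]
tcp_rot: [3.14, -0.0, 1.57]
ft_force: [0.3, 0.5, -0.8]
grip_width: 18.7
finger_force: 59.1
```

Run:
```python
from h import *
s=arm.read_state(); print(s['position'],s['grip_width'],s['finger_force'])
q=(549,211.6); G=grab()
for c,X in G.items(): print(c,'disc',disc(X,q,92,107),'cup',circ(band(X,q,42,70,81)))
```

```text
[548.22474991 211.59450879  71.08732831] 18.693716855772966 59.06290864571929
top disc (550.0, 203.5, 36.3, 263, 'slope', array([6.0000e-03, 1.1000e-02, 1.0257e+02])) cup (array([549.6, 209.6,  31.5]), 26)
side disc (550.8, 213.0, 37.7, 577, 'slope', array([ 1.10000e-02, -1.90000e-02,  1.01248e+02])) cup (array([550.1, 212.2,  31.9]), 93)
wrist disc (547.3, 211.2, 37.3, 8862, 'slope', array([-0.00000e+00, -9.00000e-03,  1.01999e+02])) cup (array([547.1, 207.9,  36.1]), 321)
```

Emit:
{"op": "servo_tool", "data": {"rows": [{"slide": [0.0005, -0.0007, 0.008], "twist": [0, 0, 0]}, {"slide": [0, 0, 0.005], "twist": [0, 0, 0]}, {"slide": [0, 0, 0.004], "twist": [0, 0, 0]}, {"slide": [0, 0, 0.002], "twist": [0, 0, 0]}, {"slide": [0, 0, 0.0005], "twist": [0, 0, 0]}, {"slide": [0, 0, 0], "twist": [0, 0, 0]}, {"slide": [0, 0, 0], "twist": [0, 0, 0]}, {"slide": [0, 0, 0], "twist": [0, 0, 0]}]}}

```text
time_s: 50.5
position: [546.9, 212.4, 51.0]
tcp_rot: [3.141, -0.0, 1.571]
ft_force: [1.4, -0.8, 0.6]
grip_width: 18.2
finger_force: 59.7
```

Emit:
{"op": "servo_tool", "data": {"rows": [{"slide": [0, 0.0005, 0.001], "twist": [0, 0, 0]}, {"slide": [0, 0, 0], "twist": [0, 0, 0]}, {"slide": [0, 0, 0], "twist": [0, 0, 0]}, {"slide": [0, 0, 0], "twist": [0, 0, 0]}, {"slide": [0, 0, 0], "twist": [0, 0, 0]}, {"slide": [0, 0, 0], "twist": [0, 0, 0]}, {"slide": [0, 0, 0], "twist": [0, 0, 0]}, {"slide": [0, 0, 0], "twist": [0, 0, 0]}]}}

```text
time_s: 51.3
position: [547.6, 212.3, 50.1]
tcp_rot: [3.141, 0.0, 1.571]
ft_force: [0.8, -2.7, 5.6]
grip_width: 18.1
finger_force: 60.7
```

Emit:
{"op": "servo_tool", "data": {"rows": [{"slide": [0, 0, 0], "twist": [0, 0, 0]}, {"slide": [0, 0, 0], "twist": [0, 0, 0]}, {"slide": [0, 0, 0], "twist": [0, 0, 0]}, {"slide": [0, 0, 0], "twist": [0, 0, 0]}, {"slide": [0, 0, 0], "twist": [0, 0, 0]}, {"slide": [0, 0, 0], "twist": [0, 0, 0]}, {"slide": [0, 0, -0.03], "twist": [0, 0, 0]}, {"slide": [0, 0, -0.04], "twist": [0, 0, 0]}], "jaw": 0.4}}

```text
time_s: 52.1
position: [544.5, 211.7, 117.5]
tcp_rot: [-3.135, 0.001, 1.57]
ft_force: [0.9, 0.2, 0.7]
grip_width: 51.3
finger_force: 0.0
```

Run:
```python
from h import *
s=arm.read_state(); print(s['position'],s['grip_width'],s['finger_force'])
G=grab()
for c,X in G.items():
    for q in [(549,211.6),(436,194.6)]: print(c,'disc',disc(X,q,74,87))
    print('cup3',circ(band(X,(534,325),36,58,72)))
    for n,q2 in [('SL1',(545,-377)),('SL2',(438,-381))]: 
        k=band(X,q2,30,33,50); print(n,k.mean(0).round(1) if len(k) else 0,len(k),end=' ')
```

```text
[544.45476453 211.73920353 117.50978775] 51.32369289457078 0.0
top disc (549.9, 210.2, 37.0, 391, 'slope', array([ 2.1000e-02, -1.8000e-02,  8.1347e+01]))
top disc (436.7, 193.0, 37.3, 567, 'slope', array([8.0000e-03, 6.0000e-03, 8.1331e+01]))
cup3 (None, 0)
SL1 [ 545.  -378.8   39.8] 50 SL2 [ 437.5 -383.5   40.2] 48 side disc (550.1, 212.7, 37.8, 885, 'slope', array([ 1.2000e-02, -1.8000e-02,  8.0176e+01]))
side disc (437.5, 195.1, 37.8, 877, 'slope', array([ 5.0000e-03, -5.0000e-03,  8.0025e+01]))
cup3 (array([534.6, 326.9,  23.7]), 217)
SL1 0 0 SL2 0 0 wrist disc (546.9, 211.9, 37.3, 6927, 'slope', array([ 6.0000e-03, -2.1000e-02,  8.0925e+01]))
wrist disc (434.5, 193.9, 37.5, 4863, 'slope', array([-6.0000e-03, -3.0000e-03,  8.1016e+01]))
cup3 (array([532. , 325.1,  23.6]), 1270)
SL1 0 0 SL2 0 0
```

Lid 2 is down. Next is the small lid SL1 at (545,−377).

Emit:
{"op": "servo_tool", "data": {"rows": [{"slide": [-0.0453, -0.0002, 0], "twist": [0, 0, 0]}, {"slide": [-0.0453, -0.0002, 0], "twist": [0, 0, 0]}, {"slide": [-0.0453, -0.0002, 0], "twist": [0, 0, 0]}, {"slide": [-0.0453, -0.0002, 0], "twist": [0, 0, 0]}, {"slide": [-0.0453, -0.0002, 0], "twist": [0, 0, 0]}, {"slide": [-0.0453, -0.0002, 0], "twist": [0, 0, 0]}, {"slide": [-0.0453, -0.0002, 0], "twist": [0, 0, 0]}, {"slide": [-0.0453, -0.0002, 0], "twist": [0, 0, 0]}]}}

```text
time_s: 53.05
position: [544.3, -151.4, 118.5]
tcp_rot: [-3.14, -0.001, 1.57]
ft_force: [0.2, -0.8, -0.9]
grip_width: 51.5
finger_force: 0.0
```

Emit:
{"op": "servo_tool", "data": {"rows": [{"slide": [-0.0453, -0.0002, 0], "twist": [0, 0, 0]}, {"slide": [-0.0453, -0.0002, 0], "twist": [0, 0, 0]}, {"slide": [-0.0453, -0.0002, 0], "twist": [0, 0, 0]}, {"slide": [-0.0453, -0.0002, 0], "twist": [0, 0, 0]}, {"slide": [-0.0453, -0.0002, 0], "twist": [0, 0, 0]}, {"slide": [0, 0, 0.03], "twist": [0, 0, 0]}, {"slide": [0, 0, 0.03], "twist": [0, 0, 0]}, {"slide": [0, 0, 0], "twist": [0, 0, 0]}]}}

```text
time_s: 53.85
position: [539.7, -373.2, 52.6]
tcp_rot: [-3.131, -0.009, 1.569]
ft_force: [-0.3, 0.6, -0.4]
grip_width: 50.9
finger_force: 0.0
```

Emit:
{"op": "servo_tool", "data": {"rows": [{"slide": [0, 0, 0], "twist": [0, 0, 0]}, {"slide": [0, 0, 0], "twist": [0, 0, 0]}, {"slide": [0, 0, 0], "twist": [0, 0, 0]}, {"slide": [0, 0, 0], "twist": [0, 0, 0]}, {"slide": [0, 0, 0], "twist": [0, 0, 0]}, {"slide": [0, 0, 0], "twist": [0, 0, 0]}, {"slide": [0, 0, 0], "twist": [0, 0, 0]}, {"slide": [0, 0, 0], "twist": [0, 0, 0]}]}}

```text
time_s: 54.65
position: [544.4, -376.5, 59.8]
tcp_rot: [-3.142, -0.0, 1.571]
ft_force: [-0.2, -0.6, 0.5]
grip_width: 51.4
finger_force: 0.0
```

Run:
```python
from h import *
s=arm.read_state(); print(s['position'],s['grip_width'])
for c,X in grab().items():
    for n,q in [('SL1',(545,-377))]: 
        k=band(X,q,30,34,50); print(c,n,k.mean(0).round(1) if len(k) else 0,len(k),disc(X,q,8,16))
```

```text
[ 544.37830789 -376.49183403   59.79954272] 51.37957747598938
top SL1 0 0 None
side SL1 [ 545.8 -375.1   39.1] 39 (544.9, -375.4, 31.2, 195, 'slope', array([-4.0000e-03, -3.0000e-03,  1.2056e+01]))
wrist SL1 [ 543.  -377.3   40.2] 811 (543.4, -378.3, 30.4, 4126, 'slope', array([-2.0000e-03, -4.0000e-03,  1.2502e+01]))
```

Emit:
{"op": "servo_tool", "data": {"rows": [{"slide": [-0.0008, 0, 0.035], "twist": [0, 0, 0]}, {"slide": [0, 0, 0.025], "twist": [0, 0, 0]}, {"slide": [0, 0, 0.013], "twist": [0, 0, 0]}, {"slide": [0, 0, 0.006], "twist": [0, 0, 0]}, {"slide": [0, 0, 0], "twist": [0, 0, 0]}, {"slide": [0, 0, 0], "twist": [0, 0, 0]}, {"slide": [0, 0, 0], "twist": [0, 0, 0]}, {"slide": [0, 0, 0], "twist": [0, 0, 0]}]}}

```text
time_s: 55.6
position: [545.3, -378.1, -17.8]
tcp_rot: [3.14, 0.002, 1.571]
ft_force: [-0.6, -0.7, -0.7]
grip_width: 50.8
finger_force: 0.0
```

Emit:
{"op": "servo_tool", "data": {"rows": [{"slide": [0, 0, 0], "twist": [0, 0, 0]}, {"slide": [0, 0, 0], "twist": [0, 0, 0]}, {"slide": [0, 0, 0], "twist": [0, 0, 0]}, {"slide": [0, 0, 0], "twist": [0, 0, 0]}, {"slide": [0, 0, 0], "twist": [0, 0, 0]}, {"slide": [0, 0, 0], "twist": [0, 0, 0]}, {"slide": [0, 0, 0], "twist": [0, 0, 0]}, {"slide": [0, 0, 0], "twist": [0, 0, 0]}], "jaw": 1, "grip_force": 60}}

```text
time_s: 56.4
position: [544.8, -377.7, -18.5]
tcp_rot: [3.141, 0.001, 1.571]
ft_force: [-1.2, 0.9, 5.6]
grip_width: 17.8
finger_force: 59.7
```

Emit:
{"op": "servo_tool", "data": {"rows": [{"slide": [0, 0, -0.048], "twist": [0, 0, 0]}, {"slide": [0, 0, -0.048], "twist": [0, 0, 0]}, {"slide": [0, 0, -0.048], "twist": [0, 0, 0]}, {"slide": [0.0439, -0.0007, 0], "twist": [0, 0, 0]}, {"slide": [0.0439, -0.0007, 0], "twist": [0, 0, 0]}, {"slide": [0.0439, -0.0007, 0], "twist": [0, 0, 0]}, {"slide": [0.0439, -0.0007, 0], "twist": [0, 0, 0]}, {"slide": [0.0439, -0.0007, 0], "twist": [0, 0, 0]}]}}

```text
time_s: 57.2
position: [540.1, -155.8, 123.8]
tcp_rot: [-3.141, -0.001, 1.57]
ft_force: [1.3, -0.3, -0.5]
grip_width: 18.3
finger_force: 58.9
```

Emit:
{"op": "servo_tool", "data": {"rows": [{"slide": [0.0439, -0.0007, 0], "twist": [0, 0, 0]}, {"slide": [0.0439, -0.0007, 0], "twist": [0, 0, 0]}, {"slide": [0.0439, -0.0007, 0], "twist": [0, 0, 0]}, {"slide": [0.0439, -0.0007, 0], "twist": [0, 0, 0]}, {"slide": [0.0439, -0.0007, 0], "twist": [0, 0, 0]}, {"slide": [0.0439, -0.0007, 0], "twist": [0, 0, 0]}, {"slide": [0.0439, -0.0007, 0], "twist": [0, 0, 0]}, {"slide": [0.0439, -0.0007, 0], "twist": [0, 0, 0]}]}}

```text
time_s: 58.0
position: [534.4, 195.2, 123.8]
tcp_rot: [-3.14, 0.0, 1.571]
ft_force: [0.9, -0.3, -0.8]
grip_width: 18.6
finger_force: 58.9
```

Emit:
{"op": "servo_tool", "data": {"rows": [{"slide": [0.0439, -0.0007, 0], "twist": [0, 0, 0]}, {"slide": [0.0439, -0.0007, 0], "twist": [0, 0, 0]}, {"slide": [0.0439, -0.0007, 0], "twist": [0, 0, 0]}, {"slide": [0, 0, 0], "twist": [0, 0, 0]}, {"slide": [0, 0, 0], "twist": [0, 0, 0]}, {"slide": [0, 0, 0.035], "twist": [0, 0, 0]}, {"slide": [0, 0, 0.025], "twist": [0, 0, 0]}, {"slide": [0, 0, 0], "twist": [0, 0, 0]}]}}

```text
time_s: 58.8
position: [529.3, 321.5, 59.6]
tcp_rot: [-3.132, 0.005, 1.569]
ft_force: [-1.0, -0.5, -1.1]
grip_width: 18.2
finger_force: 59.0
```

Emit:
{"op": "servo_tool", "data": {"rows": [{"slide": [0, 0, 0], "twist": [0, 0, 0]}, {"slide": [0, 0, 0], "twist": [0, 0, 0]}, {"slide": [0, 0, 0], "twist": [0, 0, 0]}, {"slide": [0, 0, 0], "twist": [0, 0, 0]}, {"slide": [0, 0, 0], "twist": [0, 0, 0]}, {"slide": [0, 0, 0], "twist": [0, 0, 0]}, {"slide": [0, 0, 0], "twist": [0, 0, 0]}, {"slide": [0, 0, 0], "twist": [0, 0, 0]}]}}

```text
time_s: 59.6
position: [533.3, 325.1, 64.7]
tcp_rot: [-3.142, 0.0, 1.571]
ft_force: [0.7, -0.2, -0.4]
grip_width: 18.2
finger_force: 59.0
```

Run:
```python
from h import *
s=arm.read_state(); print(s['position'],s['grip_width'],s['finger_force'])
q=(534.4,325.1); G=grab(); z=s['position'][2]+18.5+12
for c,X in G.items(): print(c,'disc',disc(X,q,z-5,z+7),'cup',circ(band(X,q,36,58,71)))
```

```text
[533.27125827 325.11099286  64.74420531] 18.244559451610115 58.9862232003361
top disc (535.4, 321.6, 29.7, 187, 'slope', array([3.1000e-02, 4.0000e-02, 9.6151e+01])) cup (array([535.4, 324. ,  25.1]), 44)
side disc (535.8, 326.2, 30.0, 364, 'slope', array([ 5.0000e-03, -1.9000e-02,  9.4997e+01])) cup (array([534.7, 326.2,  24.4]), 88)
wrist disc (532.7, 324.2, 30.3, 4838, 'slope', array([-1.0000e-03, -3.5000e-02,  9.5835e+01])) cup (array([532.2, 323.1,  26.7]), 602)
```

Emit:
{"op": "servo_tool", "data": {"rows": [{"slide": [0.0008, -0.0007, 0.01], "twist": [0, 0, 0]}, {"slide": [0, 0, 0.007], "twist": [0, 0, 0]}, {"slide": [0, 0, 0.004], "twist": [0, 0, 0]}, {"slide": [0, 0, 0.002], "twist": [0, 0, 0]}, {"slide": [0, 0, 0.001], "twist": [0, 0, 0]}, {"slide": [0, 0, 0], "twist": [0, 0, 0]}, {"slide": [0, 0, 0], "twist": [0, 0, 0]}, {"slide": [0, 0, 0], "twist": [0, 0, 0]}]}}

```text
time_s: 60.55
position: [532.9, 326.0, 41.1]
tcp_rot: [3.141, -0.0, 1.571]
ft_force: [-0.2, 0.1, -0.4]
grip_width: 18.0
finger_force: 59.0
```

Emit:
{"op": "servo_tool", "data": {"rows": [{"slide": [0, 0, 0.001], "twist": [0, 0, 0]}, {"slide": [0, 0, 0], "twist": [0, 0, 0]}, {"slide": [0, 0, 0], "twist": [0, 0, 0]}, {"slide": [0, 0, 0], "twist": [0, 0, 0]}, {"slide": [0, 0, 0], "twist": [0, 0, 0]}, {"slide": [0, 0, 0], "twist": [0, 0, 0]}, {"slide": [0, 0, 0], "twist": [0, 0, 0]}, {"slide": [0, 0, 0], "twist": [0, 0, 0]}]}}

```text
time_s: 61.35
position: [532.9, 325.9, 40.0]
tcp_rot: [3.141, -0.0, 1.571]
ft_force: [0.8, 0.1, 1.2]
grip_width: 18.1
finger_force: 59.3
```

Light contact now. I'll lower another 0.7 mm, release, lift and back off to one side.

Emit:
{"op": "servo_tool", "data": {"rows": [{"slide": [0, 0, 0.0007], "twist": [0, 0, 0]}, {"slide": [0, 0, 0], "twist": [0, 0, 0]}, {"slide": [0, 0, 0], "twist": [0, 0, 0]}, {"slide": [0, 0, 0], "twist": [0, 0, 0]}, {"slide": [0, 0, 0], "twist": [0, 0, 0]}, {"slide": [0, 0, 0], "twist": [0, 0, 0]}, {"slide": [0, 0, 0], "twist": [0, 0, 0]}, {"slide": [0, 0, 0], "twist": [0, 0, 0]}]}}

```text
time_s: 62.15
position: [533.0, 325.8, 39.5]
tcp_rot: [3.141, 0.0, 1.571]
ft_force: [-0.1, -1.3, 5.1]
grip_width: 18.1
finger_force: 60.3
```

Emit:
{"op": "servo_tool", "data": {"rows": [{"slide": [0, 0, 0], "twist": [0, 0, 0]}, {"slide": [0, 0, 0], "twist": [0, 0, 0]}, {"slide": [0, 0, 0], "twist": [0, 0, 0]}, {"slide": [0, 0, 0], "twist": [0, 0, 0]}, {"slide": [0, 0, 0], "twist": [0, 0, 0]}, {"slide": [0, 0, 0], "twist": [0, 0, 0]}, {"slide": [0, 0, -0.03], "twist": [0, 0, 0]}, {"slide": [0, 0, -0.04], "twist": [0, 0, 0]}], "jaw": 0.4}}

```text
time_s: 62.95
position: [530.0, 324.7, 106.5]
tcp_rot: [-3.135, 0.003, 1.57]
ft_force: [1.2, 0.6, 0.5]
grip_width: 50.8
finger_force: 0.0
```

Emit:
{"op": "servo_tool", "data": {"rows": [{"slide": [0, 0, -0.04], "twist": [0, 0, 0]}, {"slide": [-0.045, 0, 0], "twist": [0, 0, 0]}, {"slide": [-0.045, 0, 0], "twist": [0, 0, 0]}, {"slide": [-0.045, 0, 0], "twist": [0, 0, 0]}, {"slide": [-0.045, 0, 0], "twist": [0, 0, 0]}, {"slide": [-0.045, 0, 0], "twist": [0, 0, 0]}, {"slide": [-0.045, 0, 0], "twist": [0, 0, 0]}, {"slide": [-0.045, 0, 0], "twist": [0, 0, 0]}]}}

```text
time_s: 63.75
position: [532.4, 9.2, 149.4]
tcp_rot: [3.141, -0.0, 1.571]
ft_force: [0.0, 1.0, 0.7]
grip_width: 51.6
finger_force: 0.0
```

Emit:
{"op": "servo_tool", "data": {"rows": [{"slide": [-0.045, 0, 0], "twist": [0, 0, 0]}, {"slide": [-0.045, 0, 0], "twist": [0, 0, 0]}, {"slide": [0, 0, 0], "twist": [0, 0, 0]}, {"slide": [0, 0, 0], "twist": [0, 0, 0]}, {"slide": [0, 0, 0], "twist": [0, 0, 0]}, {"slide": [0, 0, 0], "twist": [0, 0, 0]}, {"slide": [0, 0, 0], "twist": [0, 0, 0]}, {"slide": [0, 0, 0], "twist": [0, 0, 0]}]}}

```text
time_s: 64.55
position: [532.6, -78.1, 149.1]
tcp_rot: [-3.142, -0.0, 1.572]
ft_force: [0.3, 0.2, -0.6]
grip_width: 51.3
finger_force: 0.0
```

Run:
```python
from h import *
G=grab()
for c in('top','side'):
    X=G[c]
    for q,z in [((549,211.6),80.5),((436,194.6),80.5),((534.4,325),70)]:
        k=band(X,q,20,z+20,z+36); print(c,'disc',disc(X,q,z-6,z+7),'knob',k.mean(0).round(1) if len(k) else 0)
p,_=arm.read_camera('side'); save(cv2.resize(p[80:400,130:400],None,fx=2.2,fy=1.85),'fin.png')
```

```text
top disc (549.5, 210.2, 37.2, 529, 'slope', array([ 6.00e-03, -1.40e-02,  8.14e+01])) knob [548.8 209.8 108.8]
top disc (437.2, 192.6, 37.3, 567, 'slope', array([8.0000e-03, 9.0000e-03, 8.1368e+01])) knob [436.2 192.4 108.3]
top disc (535.9, 323.5, 30.2, 315, 'slope', array([ 1.2000e-02, -1.6000e-02,  7.0694e+01])) knob [534.5 322.7  97.3]
side disc (550.3, 212.5, 38.2, 882, 'slope', array([ 5.0000e-03, -1.8000e-02,  8.0259e+01])) knob [549.1 214.4 107.4]
side disc (437.5, 194.8, 37.9, 865, 'slope', array([4.000e-03, 5.000e-03, 8.002e+01])) knob [436.8 196.1 107.2]
side disc (535.7, 325.9, 30.7, 669, 'slope', array([ 6.0000e-03, -3.5000e-02,  6.9172e+01])) knob [534.9 327.6  97.2]
```

View pics/fin.png

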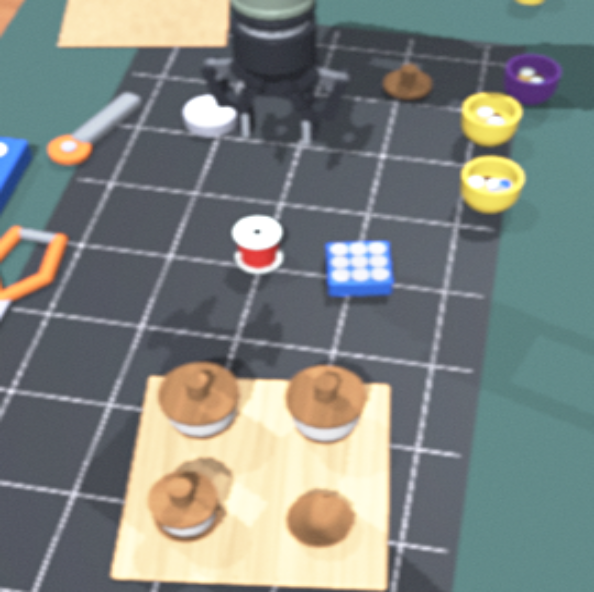

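The picture shows all three cups lidded and level in their seats: large at about (200,395) and (325,400), small at (185,500). The bystanders and decoys are where they were, the gripper is clear, and the fits put each lid within about 1 mm of its cup's centre and at full depth.

```bash
python3 -c "
from rig import arm
print(arm.hand_in())"
```

```text
the job is handed in; nothing more can be done
None
```

I handed the job in with all three cups present (two large, one small) upright in their own seats, each wearing a level lid of its own size; the hand-in gave no verdict, but the last camera check showed everything in place and the bystanders unmoved.

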